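Stack the prep pots by lid colour for the fridge

TASK

Clear the pass for the night by stacking the five sealed prep pots on their two bases, raw below ready-to-eat: on the round black base the red-lidded pot at the bottom, the yellow on it and the green on top; on the square steel base the blue-lidded pot with the white one on it. Seat each pot's foot fully in the rim below it; set the pots down rather than dropping them, do not tip them over, and leave the sauce dish, bell and salt shaker where they are.

Things in the scene. Friction and masses are not known exactly. Their poses are not given: they have to be found in the camera images.
- red_pot: loose round sealed pot, grey, red lid, 0.08 to 0.17 kg, 41 mm tall; wall 56 mm across, lid 60 mm across (27 to 41 mm up: grip here). Lid top sunk: flat 37 mm up, 54 mm across, inside a 4 mm high rim. Its foot (44 mm across, 7 mm high) fits into another pot's sunk lid with 5 mm play, so stacked pots stand 37 mm apart. Upright at the start. Origin: centre of the underside, z up.
- yellow_pot: loose round sealed pot, grey, yellow lid, 0.08 to 0.17 kg, 41 mm tall; wall 56 mm across, lid 60 mm across (27 to 41 mm up: grip here). Lid top sunk: flat 37 mm up, 54 mm across, inside a 4 mm high rim. Its foot (44 mm across, 7 mm high) fits into another pot's sunk lid with 5 mm play, so stacked pots stand 37 mm apart. Upright at the start. Origin: centre of the underside, z up.
- green_pot: loose round sealed pot, grey, green lid, 0.08 to 0.17 kg, 41 mm tall; wall 56 mm across, lid 60 mm across (27 to 41 mm up: grip here). Lid top sunk: flat 37 mm up, 54 mm across, inside a 4 mm high rim. Its foot (44 mm across, 7 mm high) fits into another pot's sunk lid with 5 mm play, so stacked pots stand 37 mm apart. Upright at the start. Origin: centre of the underside, z up.
- blue_pot: loose round sealed pot, grey, blue lid, 0.08 to 0.17 kg, 41 mm tall; wall 56 mm across, lid 60 mm across (27 to 41 mm up: grip here). Lid top sunk: flat 37 mm up, 54 mm across, inside a 4 mm high rim. Its foot (44 mm across, 7 mm high) fits into another pot's sunk lid with 5 mm play, so stacked pots stand 37 mm apart. Upright at the start. Origin: centre of the underside, z up.
- white_pot: loose round sealed pot, grey, white lid, 0.08 to 0.17 kg, 41 mm tall; wall 56 mm across, lid 60 mm across (27 to 41 mm up: grip here). Lid top sunk: flat 37 mm up, 54 mm across, inside a 4 mm high rim. Its foot (44 mm across, 7 mm high) fits into another pot's sunk lid with 5 mm play, so stacked pots stand 37 mm apart. Upright at the start. Origin: centre of the underside, z up.
- black_base: round black stacking base, 90 mm across. Fixed to the worktop. In its middle a round rim, 54 mm inside and 60 mm outside, top 10 mm above the worktop, takes the foot of a pot (44 mm); a seated pot stands on the floor inside it, 6 mm above the worktop. Origin: centre of the underside; z up.
- steel_base: square bare-steel stacking base, 92 x 92 mm. Fixed to the worktop. In its middle a round rim, 54 mm inside and 60 mm outside, top 10 mm above the worktop, takes the foot of a pot (44 mm); a seated pot stands on the floor inside it, 6 mm above the worktop. Origin: centre of the underside; z up.
- sauce_dish: bystander: small white dish of red-brown sauce, 71 mm across, 44 mm tall, loose; origin at the centre of the underside
- bell: bystander: domed service bell with a black foot, 92 mm across, 62 mm tall, loose; origin at the centre of the underside
- salt: bystander: salt shaker, 44 mm across, 90 mm tall, loose; origin at the centre of the underside

How it is judged:
By the outcome, as a careful person would: the job done as asked, in the order asked, and still so for the second after the job is handed in, with the robot touching nothing.
It also fails if it takes over 115 s, if anything falls off the work surface, if the arm or the gripper's body presses on something with over 40 N, if the wrist force passes 120 N, or if a joint passes its speed limit or range.

ROBOT

A 6-joint arm with a two-finger parallel gripper is mounted at the origin on a cart in front of the work surface, level with it; the furniture and walls round the work are solid. World frame = base frame: x ahead of the robot, y to its left, z up, the work surface at z = 0. Lengths are in mm, angles in rad, forces in N, time in s.
With the tool pointing down it reaches from about 375 to 900 mm from the base axis. Payload 3.1 kg.
Tool frame: the origin (TCP) lies at the very end of the fingers, on their centre line; the grasp point (between the pads) lies 19 mm behind it; z points along the fingers, x is the direction in which the jaws open and shut, and the axes are right-handed (so a half turn about z gives the same grasp; the last joint's range is limited). The gripper opens to 87 mm and grips with 3 to 60 N. Pads are 19 mm wide; open, the fingers measure 117 mm over their backs; the gripper's body (75 mm by 190 mm) begins 51 mm behind the grasp point.
Start: joints at [1.06, 0.527, 1.433, -0, 1.181, -0.178], TCP at [204.14, 590.697, 222.548] pointing down, gripper open.
Joint ranges: [-3.08, 3.08], [-0.75, 2.2], [0.22, 2.44], [-1.43, 4.57], [0, 2.65], [-2.85, 2.85]. Speed limits (rad/s): [2.79, 2.79, 3.14, 3.14, 3.14, 3.14].

INTERFACE

Orientations are given as a unit quaternion [w, x, y, z].
In Python, from station import sensors, vision, close_job gives the robot as it stands.
- The arm moves only by the tool servo_tool, never from a script. Its argument "moves" is a list of rows, each an object of numbers: "dx", "dy", "dz": the shift along the tool's x, y, z in m; "spin": the turn about the tool's z in degrees; "hand": the closure, from 0 (fully open) to 1 (shut). A call has 1 to 12 rows; each row shifts and turns the pose as measured when the row begins, along the tool's axes as they then stand; what a row does not reach is not made up. A row lasts 1/8 s, in which the tool goes at most 62.5 mm and 10.7 degrees, less where a joint would pass 70% of its speed; a pose out of reach is approached as far as the arm can. A call is refused whole if a number of a shift passes 0.0625 or a number of a turn 10.7, either way. A call with a gripper value outside its range is refused whole. The fingers move at their own pace and stop on an object; "force" is the grip in N (left out, the last holds). Time passes only in rows, so rows that do not move let the fingers close. It gives the time, the measured TCP pose, the force and the opening at its end, in the units of the state.
- sensors.observe(): the state, without advancing time (a new reading comes with each control period).
- vision.get_image(name): name is "scene" or "top" or "wrist"; returns the picture (480x640x3 uint8, blue, green, red); there is no depth.
- vision.camera_model(name): a dict with "K" (3x3 intrinsics, pixels), "R" (3x3) and "t" (3): a world point X has camera coordinates R X + t. Camera axes: x right, y down, z forward; pixel columns grow to the right and rows downward; lengths in mm; the calibration is good to about 2 mm. A picture is of the moment at which its call begins: read the wrist's pose just before it. camera_model takes no time and is no camera call; for the wrist camera it gives the pose at the moment of the call.
- close_job(): hands the job in, once; it reports no verdict.
The state is a dict: "time": time; "joint_positions": joint angles; "joint_vel": joint speeds; "joint_torque": joint torques, N m; "position": TCP position; "tool_rot": TCP orientation; "contact_force": force on the tool from outside, world axes, zero at the start; "ft_torque": the same for the moment, N m; "gripper_width": finger opening in mm.
Only numpy, scipy, OpenCV 4.12 (cv2) and the standard library are available. Lean on these libraries where they do the work, as an engineer would, in place of code of your own. Each camera call takes 0.05 s, during which the arm holds its last target.

## Working session

There is one attempt and no reset: what is moved stays moved. The work goes in short steps, Python scripts to look and compute and a tool call to move; the robot and the scene stay as the last step left them, time stands still between calls to the robot, and variables do not carry over. Pictures are saved under pics/ and viewed, and the job is handed in when it is done.

Besides the shell and the picture viewer there is one more tool, called after ">>>" as name([rows], argument=value, ...), one row to a line, values as JSON. servo_tool: Moves the arm, as the interface text tells. Its arguments: {"type":"object","properties":{"moves":{"type":"array"},"force":{"type":"number"}},"required":["moves"]}

```bash
mkdir -p pics; ls; python3 - <<'E'
from station import sensors, vision
import cv2
print(sensors.observe())
for n in ["scene","top","wrist"]:
    m=vision.camera_model(n); print(n,m)
    cv2.imwrite(f"pics/{n}0.png",vision.get_image(n))
E
```

```text
pics
{'time': 0.0, 'joint_positions': array([ 1.05950191e+00,  5.28436325e-01,  1.43388845e+00, -8.89049579e-06,
        1.18137529e+00, -1.78522162e-01]), 'joint_vel': array([-0.00099884, -0.00113142,  0.00048937,  0.00062737, -0.00172074,
        0.00045515]), 'joint_torque': array([ 2.97945935e-04, -4.40044999e+01, -1.76592654e+01,  6.33595395e-02,
        5.83978929e-02, -1.59569554e-04]), 'position': array([203.79555854, 590.0800305 , 221.59436169]), 'tool_rot': array([ 4.53000851e-04,  8.14450667e-01,  5.80231851e-01, -9.51370972e-04]), 'contact_force': array([-0.14736025,  0.09437227,  0.11634133]), 'ft_torque': array([0.00145046, 0.00804605, 0.02307305]), 'gripper_width': 87.06138242624435}
scene {'K': array([[549.67191049,   0.        , 320.50353582],
       [  0.        , 549.67191049, 240.11749047],
       [  0.        ,   0.        ,   1.        ]]), 'R': array([[ 0.76143719, -0.64819632, -0.00741234],
       [-0.40088855, -0.46187702, -0.79117507],
       [ 0.50941318,  0.60540164, -0.61154482]]), 't': array([-345.43284548,  350.63447952,  827.81474042])}
top {'K': array([[530.13665518,   0.        , 320.2348141 ],
       [  0.        , 530.13665518, 238.89205368],
       [  0.        ,   0.        ,   1.        ]]), 'R': array([[ 5.87123521e-05, -9.99986636e-01,  5.16958176e-03],
       [-9.86752791e-01, -8.96600677e-04, -1.62228620e-01],
       [ 1.62231087e-01, -5.09157441e-03, -9.86739657e-01]]), 't': array([ 191.41797572,  631.84258533, 1236.15210699])}
wrist {'K': array([[372.44470761,   0.        , 317.97433924],
       [  0.        , 372.44470761, 231.47004243],
       [  0.        ,   0.        ,   1.        ]]), 'R': array([[ 0.32699575,  0.94502182, -0.0027443 ],
       [ 0.90201697, -0.31124652,  0.29915045],
       [ 0.28184955, -0.10029633, -0.95420201]]), 't': array([-625.03562634,  -35.40218298,  391.88806201])}
```

View pics/top0.png

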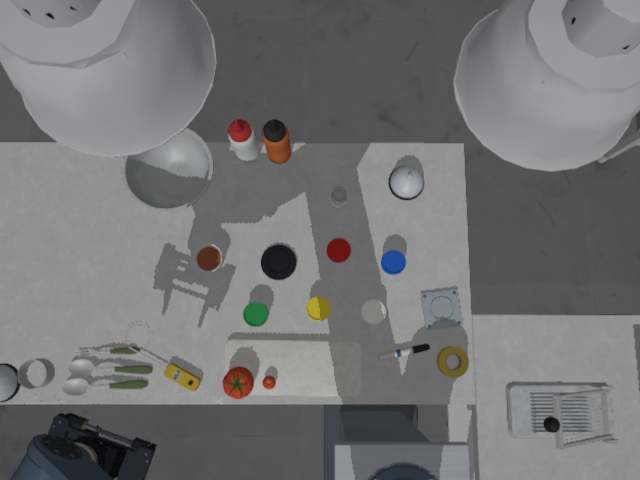

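View pics/scene0.png

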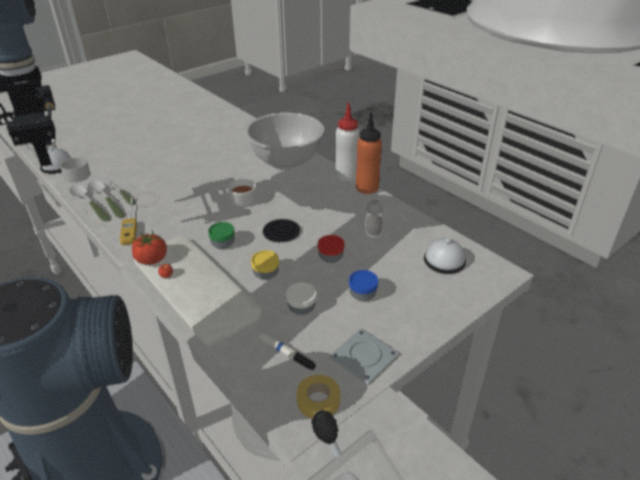

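View pics/wrist0.png

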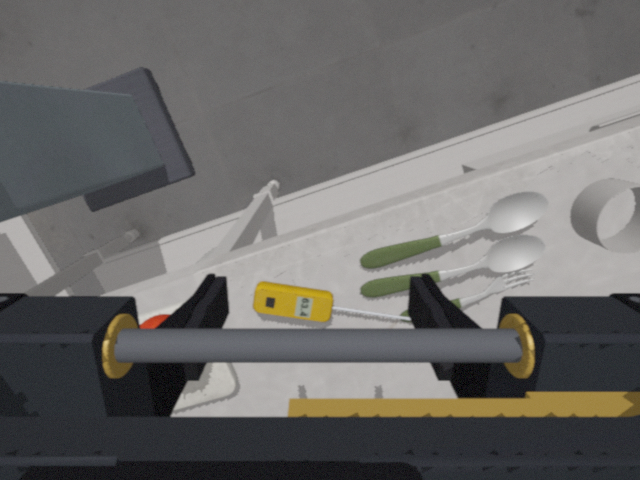

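```bash
cat > h.py <<'E'
import numpy as np, cv2
from station import sensors, vision
from scipy.spatial.transform import Rotation as Ro
def ray(n,uv,z,m=None):
    m=m or vision.camera_model(n)
    d=m["R"].T@np.linalg.inv(m["K"])@np.array([uv[0],uv[1],1.]); c=-m["R"].T@m["t"]
    return c+d*(z-c[2])/d[2]
def px(n,X,m=None):
    m=m or vision.camera_model(n); p=m["K"]@(m["R"]@np.asarray(X,float)+m["t"]); return p[:2]/p[2]
def blobs(img,hr,smin=110,vmin=60,amin=60):
    h=cv2.cvtColor(img,cv2.COLOR_BGR2HSV); H,S,V=cv2.split(h)
    lo,hi=hr
    k=((H>=lo)&(H<=hi)) if lo<=hi else ((H>=lo)|(H<=hi))
    k=(k&(S>=smin)&(V>=vmin)).astype(np.uint8)
    n,l,st,c=cv2.connectedComponentsWithStats(k)
    out=[]
    for i in range(1,n):
        if st[i,4]>=amin:
            cs,_=cv2.findContours((l==i).astype(np.uint8),cv2.RETR_EXTERNAL,cv2.CHAIN_APPROX_NONE)
            hull=cv2.convexHull(cs[0]); e=cv2.fitEllipse(hull) if len(hull)>=5 else None
            out.append((st[i,4],c[i],st[i,:4],e))
    return out
HUE=dict(red=(172,5),yellow=(20,33),green=(45,85),blue=(100,125))
def tool():
    s=sensors.observe(); q=s["tool_rot"]; R=Ro.from_quat([q[1],q[2],q[3],q[0]]).as_matrix()
    return s,R
def go(target,yaw=None):
    """shift in tool axes (m) to get TCP to target; yaw= jaw-dir angle deg desired"""
    s,R=tool(); d=R.T@(np.array(target)-s["position"])/1000
    a=np.degrees(np.arctan2(R[1,0],R[0,0]))
    print("t",round(s["time"],2),"pos",s["position"].round(1),"F",s["contact_force"].round(1),"w",round(s["gripper_width"],1),"jaw",round(a,1),"tilt",R[:,2].round(3))
    print("tool d(m)",d.round(4))
    if yaw is not None:
        # tool z down: +spin lowers yaw
        e=(yaw-a+90)%180-90; print("spin (deg)",round(-e,1))
E
python3 - <<'E'
from h import *
img=cv2.imread("pics/top0.png"); sc=cv2.imread("pics/scene0.png")
for n,hr in HUE.items():
    for nm,I in(("top",img),("scene",sc)):
        for a,c,st,e in blobs(I,hr):
            print(n,nm,a,c.round(1),st,None if e is None else (np.round(e[0],1),np.round(e[1],1)),ray(nm,c if e is None else e[0],41).round(1))
for k,uv in dict(black=(279,261),steel=(441,307),white=(373.5,311.5),salt=(339,194),dish=(209,258),bell=(406,182)).items(): print(k,ray("top",uv,dict(white=41).get(k,8)).round(1))
a=cv2.resize(img[220:340,180:480],None,fx=2.66,fy=2.66,interpolation=cv2.INTER_CUBIC);cv2.imwrite("pics/topz.png",a)
go([500,0,200],0)
E
```

```text
red top 396 [239.3 130.4] [228 120  23  22] (array([239.3, 130.4]), array([21.8, 22.5])) [911.5 396.5  41. ]
red top 455 [338.3 249.8] [327 238  24  24] (array([338.3, 249.9]), array([23.5, 24. ])) [606.3 147.6  41. ]
red top 339 [240.5 378.2] [223 367  30  30] (array([237.8, 382.5]), array([29.3, 32.3])) [292.6 384.7  41. ]
red top 93 [268.4 382.1] [263 376  12  13] (array([268.6, 382.1]), array([12.3, 12.5])) [293.4 312.5  41. ]
red scene 258 [347.5 120.4] [338 103  20  27] (array([347.3, 116.9]), array([22.1, 26.8])) [1065.7  590.5   41. ]
red scene 437 [330.6 245.1] [318 235  26  21] (array([330.7, 245.1]), array([20.5, 26.8])) [603.6 141.4  41. ]
red scene 590 [148.8 251.7] [132 239  34  25] (array([148.6, 249.4]), array([28. , 34.7])) [296.3 388.4  41. ]
red scene 113 [165.  271.1] [159 265  13  12] (array([165. , 270.4]), array([12.7, 13. ])) [290.1 302.   41. ]
yellow top 476 [318.  308.2] [306 296  25  25] (array([318. , 308.1]), array([24.4, 24.4])) [465.3 197.   41. ]
yellow top 546 [451.8 361.3] [437 347  31  30] (array([452.2, 361.3]), array([29.7, 32.1])) [ 340.8 -120. 
[... 513 characters left out ...]
array([255.3, 313.8]), array([23.9, 24. ])) [451.7 347.   41. ]
green scene 346 [221.  231.6] [210 223  23  18] (array([221.1, 231.6]), array([17.6, 24.9])) [449.5 340.1  41. ]
blue top 470 [393.  261.7] [381 250  25  25] (array([393. , 261.8]), array([24.1, 24.3])) [577.1  14.7  41. ]
blue scene 570 [362.9 281.6] [349 270  29  24] (array([362.9, 281.6]), array([24.1, 29.6])) [574.5  10.3  41. ]
black [582.9 294.3   8. ]
steel [ 469.2 -105.8    8. ]
white [457.3  64.1  41. ]
salt [754.7 143.7   8. ]
dish [590.3 468.8   8. ]
bell [786.5 -27.9   8. ]
t 0.15 pos [203.9 590.2 221.8] F [ 0.5  0.8 -0.1] w 86.7 jaw 70.9 tilt [-0.001 -0.001 -1.   ]
tool d(m) [-0.4611  0.4727  0.0224]
spin (deg) 70.9
```

View pics/topz.png

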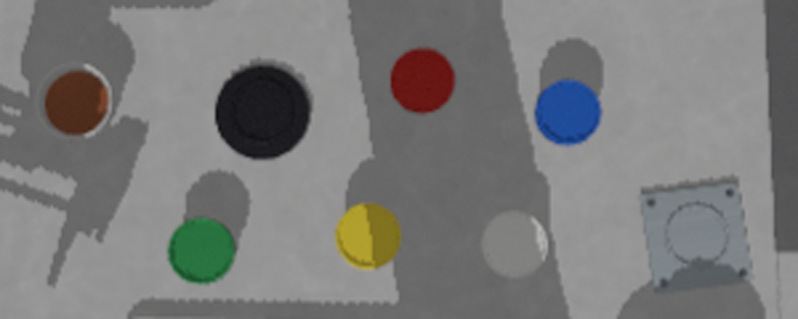

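>>> servo_tool([
  {"spin": -9.5,"dz": -0.03},
  {"spin": -9.5,"dz": -0.03},
  {"dx": -0.045,"dy": 0.03},
  {"dx": -0.045,"dy": 0.03},
  {"dx": -0.045,"dy": 0.03},
  {"dx": -0.045,"dy": 0.03},
  {"dx": -0.045,"dy": 0.03},
  {"dx": -0.045,"dy": 0.03},
  {"dx": -0.045,"dy": 0.03},
  {"dx": -0.045,"dy": 0.03},
])

```text
invalid input
```

```bash
python3 - <<'E'
from h import *
go([600,148,100],90)
m=vision.camera_model("wrist"); print("cam",(-m["R"].T@m["t"]).round(1), m["R"][2].round(3))
I=vision.get_image("wrist"); cv2.imwrite("pics/w1.png",I); cv2.imwrite("pics/top1.png",vision.get_image("top"))
for n,hr in HUE.items():
    for a,c,st,e in blobs(I,hr): print(n,a,st,None if e is None else (np.round(e[0],1),np.round(e[1],1)),ray("wrist",c if e is None else e[0],41,m).round(1))
E
```

```text
t 0.15 pos [203.9 590.2 221.8] F [ 0.5  0.8 -0.1] w 86.7 jaw 70.9 tilt [-0.001 -0.001 -1.   ]
tool d(m) [-0.2884  0.5189  0.1221]
spin (deg) -19.1
cam [125.9 619.  382.9] [ 0.282 -0.1   -0.954]
red 143 [139 315  31  14] (array([153.6, 322.1]), array([10.8, 32.4])) [264.6 388.7  41. ]
yellow 2031 [253 282  80  40] (array([293.1, 301.4]), array([42.4, 86.5])) [289.5 534.5  41. ]
yellow 1061 [102 313  36  66] (array([119.3, 345.6]), array([35.4, 67.1])) [278.4 341.2  41. ]
yellow 1096 [499 313  36  66] (array([516.5, 345.3]), array([35.2, 67.6])) [415.6 741.1  41. ]
yellow 7143 [288 391 352  26] (array([488.3, 405.4]), array([ 30.1, 454.6])) [483.4 697.2  41. ]
```

View pics/w1.png

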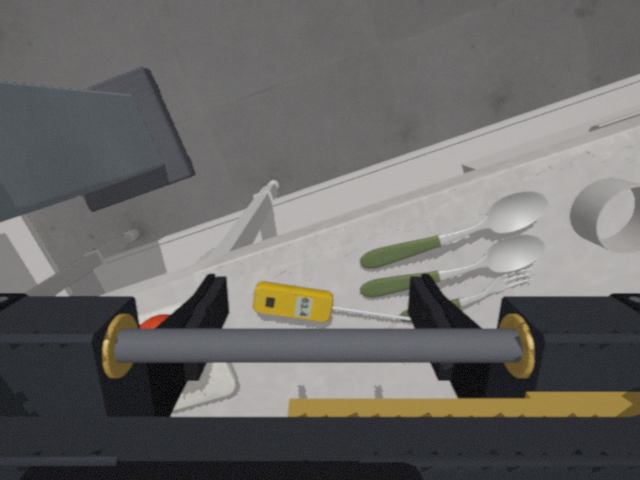

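The picture is unchanged because the call was refused. I'll resend with complete rows.

>>> servo_tool([
  {"dx": 0,"dy": 0,"dz": -0.03,"spin": -9.5,"hand": 0},
  {"dx": 0,"dy": 0,"dz": -0.03,"spin": -9.5,"hand": 0},
  {"dx": -0.045,"dy": 0.03,"dz": 0,"spin": 0,"hand": 0},
  {"dx": -0.045,"dy": 0.03,"dz": 0,"spin": 0,"hand": 0},
  {"dx": -0.045,"dy": 0.03,"dz": 0,"spin": 0,"hand": 0},
  {"dx": -0.045,"dy": 0.03,"dz": 0,"spin": 0,"hand": 0},
  {"dx": -0.045,"dy": 0.03,"dz": 0,"spin": 0,"hand": 0},
  {"dx": -0.045,"dy": 0.03,"dz": 0,"spin": 0,"hand": 0},
  {"dx": -0.045,"dy": 0.03,"dz": 0,"spin": 0,"hand": 0},
  {"dx": -0.045,"dy": 0.03,"dz": 0,"spin": 0,"hand": 0},
], force=25)

```text
time: 1.5
position: [453.9, 226.4, 283.9]
tool_rot: [0.001, 0.7, 0.714, 0.001]
contact_force: [0.5, 0.1, -0.0]
gripper_width: 87.2
```

```bash
cat > look.py <<'E'
from h import *
import sys
def look(tag,z=41):
    go([600,148,100],90)
    m=vision.camera_model("wrist"); print("cam",(-m["R"].T@m["t"]).round(1), m["R"][2].round(3))
    I=vision.get_image("wrist"); cv2.imwrite(f"pics/{tag}.png",I)
    for n,hr in HUE.items():
        for a,c,st,e in blobs(I,hr): print(n,a,st,None if e is None else (np.round(e[0],1),np.round(e[1],1)),ray("wrist",c if e is None else e[0],z,m).round(1))
if __name__=="__main__": look(sys.argv[1])
E
python3 look.py w2
```

```text
t 1.5 pos [453.9 226.4 283.9] F [ 0.5  0.1 -0. ] w 87.2 jaw 91.1 tilt [ 0.003  0.001 -1.   ]
tool d(m) [-0.0813  0.144   0.1843]
spin (deg) 1.1
cam [370.8 226.3 444.8] [ 0.302  0.005 -0.953]
red 442 [445   0  31  64] (array([461.1,  32.9]), array([28.1, 63.9])) [293.6 364.   41. ]
red 78 [498   0  15  16] (array([506.3,   9.8]), array([15.4, 22.6])) [273.  404.6  41. ]
red 125 [508   9  14  19] (array([512.8,  16.7]), array([15. , 24.8])) [278.7 411.9  41. ]
red 279 [393  22  28  32] (array([406.2,  37.4]), array([27.1, 31.9])) [298.5 311.   41. ]
red 802 [451  36  72  42] (array([488.7,  56.8]), array([31.8, 73.1])) [314.2 394.2  41. ]
red 1519 [227 291  48  38] (array([251.1, 314. ]), array([46.8, 47.9])) [606.2 148.8  41. ]
yellow 173 [472  17  32  44] (array([484. ,  38.3]), array([29.5, 55.3])) [297.9 387.   41. ]
yellow 2521 [556  21  82  68] (array([596.4,  55.5]), array([49.1, 91.5])) [311.1 500.5  41. ]
yellow 1732 [ 0 48 34 67] (array([-0.7, 80.7]), array([58.8, 77.3])) [345.3 -95.6  41. ]
yellow 2186 [265 178  52  53] (array([290.6, 204.2]), array([51.6, 53.6])) [467.5 197.5  41. ]
yellow 1059 [499 313  36  66] (array([516.4, 345.4]), array([34.9, 67.4])) [644.5 481.2  41. ]
yellow 1034 [102 314  36  65] (array([119.7, 345.5]), array([34.6, 66.9])) [654.  -18.4  41. ]
yellow 7145 [289 391 351  26] (array([482.1, 405.5]), array([ 31.1, 434.4])) [738.3 452.1  41. ]
green 61 [483  18  23  15] (array([495.7,  25.4]), array([ 6.8, 31.5])) [286.5 396.6  41. ]
green 2106 [399 169  52  52] (array([424.6, 194.7]), array([51.1, 52.1])) [454.  345.3  41. ]
blue 1741 [116 267  52  49] (array([141.3, 290.9]), array([48.2, 51.6])) [577.5  18.3  41. ]
```

View pics/w2.png

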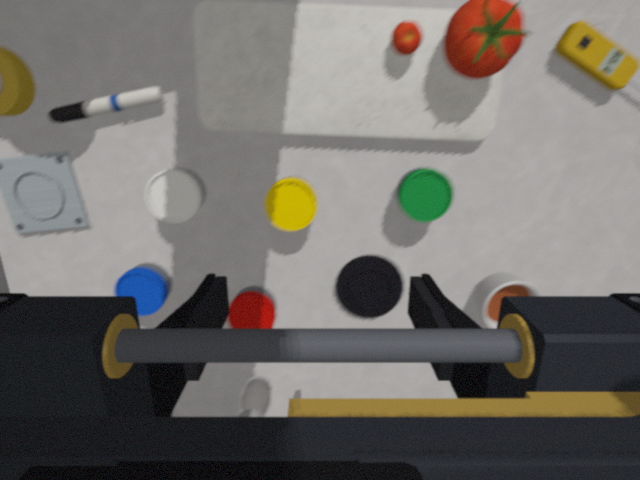

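```bash
cat > base.py <<'E'
from h import *
m=None
T=cv2.imread("pics/top0.png"); W=cv2.imread("pics/w2.png")
mw=vision.camera_model("wrist"); mt=vision.camera_model("top")
for n,I,mm,box in(("top",T,mt,(250,235,310,290)),("w",W,mw,(325,245,412,325))):
    x0,y0,x1,y1=box; g=cv2.cvtColor(I,cv2.COLOR_BGR2GRAY)[y0:y1,x0:x1]
    k=(g<55).astype(np.uint8); cs,_=cv2.findContours(k,cv2.RETR_EXTERNAL,cv2.CHAIN_APPROX_NONE)
    c=max(cs,key=cv2.contourArea); e=cv2.fitEllipse(cv2.convexHull(c)); u=np.array(e[0])+[x0,y0]
    print("black",n,u.round(1),np.round(e[1],1),ray(n,u,6,mm).round(1))
for n,I,mm,box in(("top",T,mt,(415,280,470,335)),("w",W,mw,(0,145,95,240))):
    x0,y0,x1,y1=box; a=cv2.resize(I[y0:y1,x0:x1],None,fx=7,fy=7,interpolation=cv2.INTER_CUBIC); cv2.imwrite(f"pics/st_{n}.png",a)
for n,I,mm,box in(("top",T,mt,(355,290,395,335)),("w",W,mw,(135,155,215,235))):
    x0,y0,x1,y1=box; a=cv2.resize(I[y0:y1,x0:x1],None,fx=7,fy=7,interpolation=cv2.INTER_CUBIC); cv2.imwrite(f"pics/wh_{n}.png",a)
E
python3 base.py; python3 -c "
import cv2,numpy as np
L=[cv2.resize(cv2.imread(f'pics/{n}.png'),(390,290)) for n in('st_top','st_w','wh_top','wh_w')]
cv2.imwrite('pics/mont.png',np.vstack([np.hstack(L[:2]),np.hstack(L[2:])]))"
```

```text
black top [278.2 261.7] [34.2 34.8] [581.3 296.5   6. ]
black w [368.7 286.3] [60.3 64. ] [589.6 288.7   6. ]
```

View pics/mont.png

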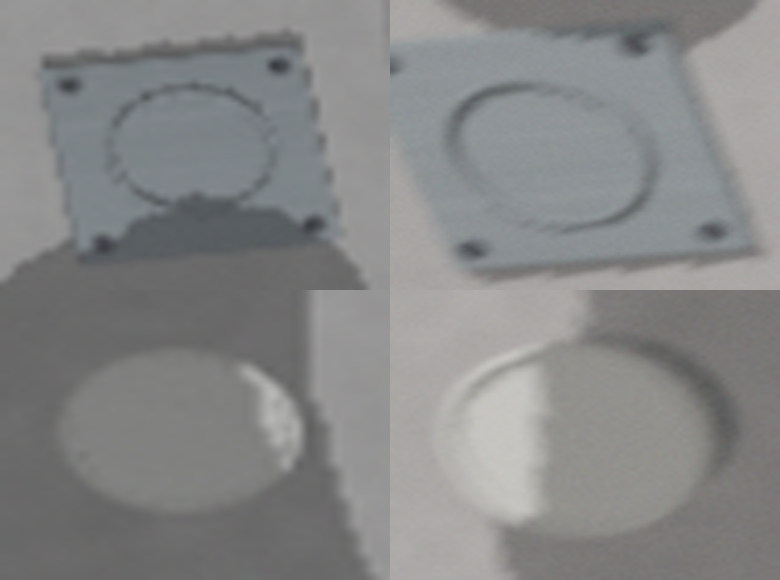

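```bash
cat > base.py <<'E'
from h import *
T=cv2.imread("pics/top0.png"); W=cv2.imread("pics/w2.png")
mw=vision.camera_model("wrist"); mt=vision.camera_model("top")
for n,I,mm,box in(("top",T,mt,(250,235,310,290)),("w",W,mw,(325,245,409,325))):
    x0,y0,x1,y1=box; g=cv2.cvtColor(I,cv2.COLOR_BGR2GRAY)[y0:y1,x0:x1]
    for th in(50,65,80):
        k=(g<th).astype(np.uint8); cs,_=cv2.findContours(k,cv2.RETR_EXTERNAL,cv2.CHAIN_APPROX_NONE)
        c=max(cs,key=cv2.contourArea); e=cv2.fitEllipse(cv2.convexHull(c)); u=np.array(e[0])+[x0,y0]
        print("black",n,th,cv2.boundingRect(c),u.round(1),np.round(e[1],1),ray(n,u,6,mm).round(1))
X=np.array([584,294,6.])
for n,mm in(("t",mt),("w",mw)): print([px(n,X+d,mm).round(1) for d in([0,0,0],[45,0,0],[-45,0,0],[0,45,0],[0,-45,0])])
cv2.imwrite("pics/bk.png",np.hstack([cv2.resize(T[235:290,250:310],(400,400)),cv2.resize(W[240:330,320:420],(400,400))]))
# montage picks -> rays: steel, white
def mp(n,x,y,box,z,mm,ox,oy):
    x0,y0,x1,y1=box; u=(x0+(x-ox)/390*(x1-x0),y0+(y-oy)/290*(y1-y0)); print(n,np.round(u,1),ray(n,u,z,mm).round(1))
mp("steel top rim",191,146,(415,280,470,335),10,mt,0,0)
mp("steel w rim",552,156,(0,145,95,240),10,mw,390,0)
mp("white top",181,431,(355,290,395,335),41,mt,0,290)
mp("white w",576,435,(135,155,215,235),41,mw,390,290)
E
python3 base.py
```

```text
black top 50 (11, 10, 35, 34) [278.1 261.8] [34.2 34.6] [581.1 296.5   6. ]
black top 65 (11, 10, 36, 35) [278.3 261.7] [34.6 35.1] [581.4 296.1   6. ]
black top 80 (11, 9, 36, 36) [278.2 261.5] [35.1 35.7] [581.8 296.3   6. ]
black w 50 (12, 12, 64, 60) [368.7 286.3] [60.  63.6] [589.6 288.7   6. ]
black w 65 (12, 11, 65, 61) [368.8 286.3] [60.8 64.8] [589.6 288.8   6. ]
black w 80 (11, 11, 66, 62) [368.6 286.4] [61.6 65.6] [589.8 288.6   6. ]
[array([279.2, 260.7]), array([279.4, 242.9]), array([278.9, 278.7]), array([261.1, 260.6]), array([297.2, 260.7])]
[array([373.1, 282.4]), array([371. , 313.2]), array([375.2, 249.8]), array([407.9, 282.9]), array([338.2, 281.8])]
steel top rim [441.9 307.7] [ 467.5 -107.6   10. ]
steel w rim [ 39.5 196.1] [ 475.9 -111.5   10. ]
white top [373.6 311.9] [456.4  64.   41. ]
white w [173.2 195. ] [465.   61.1  41. ]
```

View pics/bk.png

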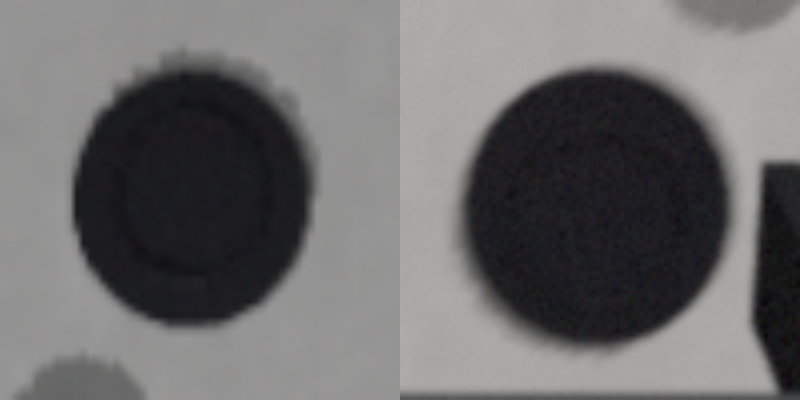

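```bash
cat > snap.py <<'E'
from h import *
import sys,pickle
tag=sys.argv[1]
vision.get_image("wrist") if len(sys.argv)>2 else 0
go([600,148,100],90)
m=vision.camera_model("wrist"); I=vision.get_image("wrist"); cv2.imwrite(f"pics/{tag}.png",I); pickle.dump(m,open(f"pics/{tag}.pkl","wb"))
for n,hr in HUE.items():
    for a,c,st,e in blobs(I,hr,amin=700):
        if e and max(e[1])/min(e[1])<1.25: print(n,a,np.round(e[0],1),np.round(e[1],1),ray("wrist",e[0],41,m).round(1))
g=cv2.cvtColor(I,cv2.COLOR_BGR2GRAY); k=(g<60).astype(np.uint8)
n,l,st,c=cv2.connectedComponentsWithStats(k)
for i in range(1,n):
    if 2000<st[i,4]<20000:
        cs,_=cv2.findContours((l==i).astype(np.uint8),cv2.RETR_EXTERNAL,cv2.CHAIN_APPROX_NONE); e=cv2.fitEllipse(cv2.convexHull(cs[0])); print("dark",st[i],np.round(e[0],1),np.round(e[1],1),ray("wrist",e[0],6,m).round(1))
E
python3 snap.py w3
python3 - <<'E'
from h import *
import pickle
m=pickle.load(open("pics/w3.pkl","rb")); W=cv2.imread("pics/w3.png")
cv2.imwrite("pics/w3z.png",np.hstack([cv2.resize(W[150:240,0:100],(400,360)),cv2.resize(W[150:240,130:230],(400,360))]))
E
```

```text
t 1.55 pos [458.7 221.1 284. ] F [ 2.3 -2.7  0.1] w 86.5 jaw 90.9 tilt [ 0.008 -0.005 -1.   ]
tool d(m) [-0.0743  0.1388  0.1854]
spin (deg) 0.9
red 1233 [485.9  35.7] [64.9 72.9] [302.4 382.   41. ]
red 1732 [259.1 308.9] [47.7 48.5] [605.2 151.4  41. ]
yellow 2251 [299.  197.6] [52.6 53.9] [465.8 200.3  41. ]
green 2291 [434.2 187.7] [52.5 55.3] [452.3 348.3  41. ]
blue 1944 [148.9 285.4] [48.2 52.1] [575.9  20.5  41. ]
dark [ 344  250  137   79 5504] [405.9 296.3] [ 69.6 141.9] [603.2 338.1   6. ]
dark [  431   294   209   104 13485] [563.4 346.8] [112.3 277.3] [676.3 559.9   6. ]
```

View pics/w3z.png

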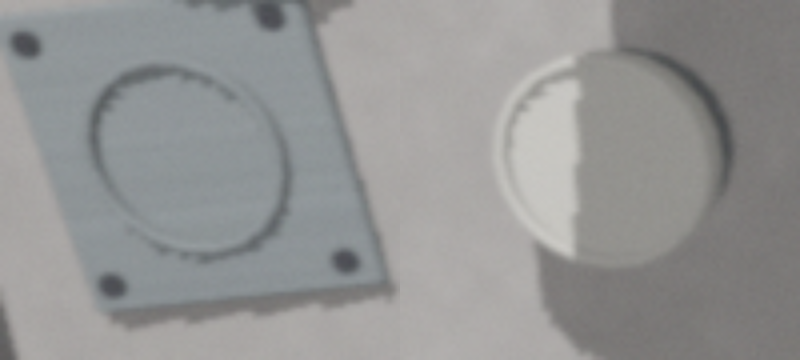

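>>> servo_tool([
  {"dx": 0.0,"dy": 0.03,"dz": 0.02,"spin": 0.5,"hand": 0},
  {"dx": 0.0,"dy": 0.03,"dz": 0.02,"spin": 0.5,"hand": 0},
  {"dx": 0,"dy": 0,"dz": 0,"spin": 0,"hand": 0},
  {"dx": 0,"dy": 0,"dz": 0,"spin": 0,"hand": 0},
  {"dx": 0,"dy": 0,"dz": 0,"spin": 0,"hand": 0},
])

```text
time: 2.22
position: [515.7, 225.4, 244.3]
tool_rot: [0.001, 0.709, 0.705, 0.001]
contact_force: [-0.3, 0.2, 0.5]
gripper_width: 86.7
```

```bash
python3 snap.py w4
```

```text
t 2.23 pos [515.7 225.4 244.3] F [-0.3  0.2  0.5] w 86.7 jaw 89.6 tilt [ 0.003  0.    -1.   ]
tool d(m) [-0.0769  0.0843  0.1445]
spin (deg) -0.4
red 2241 [248.7 283.2] [54.  54.6] [605.8 151.7  41. ]
yellow 3032 [289.8 150.8] [61.  63.1] [466.6 200.   41. ]
green 3167 [445.6 135.3] [60.7 66.3] [453.2 348.1  41. ]
blue 2620 [122.4 258.9] [54.6 61.2] [576.8  20.8  41. ]
dark [ 344  214   76   72 4275] [381.2 249.9] [71.1 76.3] [581.7 298.4   6. ]
dark [ 409  274   71   55 2212] [450.4 334.2] [ 56.2 137.3] [692.9 388.5   6. ]
dark [  432   294   208   104 13305] [562.2 346.7] [113.5 274.2] [711.8 529.7   6. ]
```

View pics/w4.png

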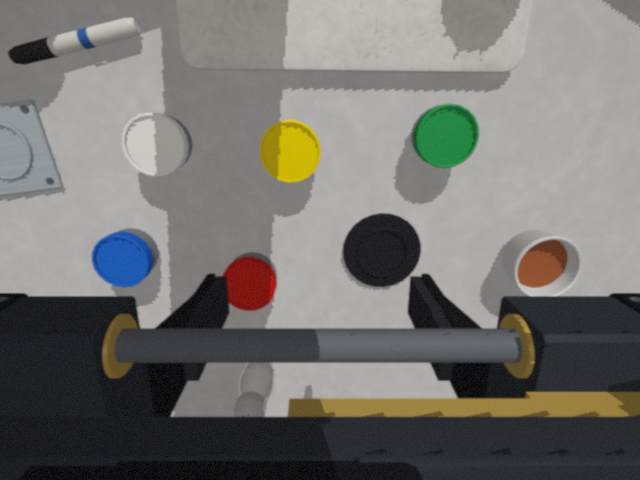

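>>> servo_tool([
  {"dx": -0.025,"dy": 0.031,"dz": 0.04,"spin": 0,"hand": 0},
  {"dx": -0.025,"dy": 0.031,"dz": 0.04,"spin": 0,"hand": 0},
  {"dx": -0.025,"dy": 0.031,"dz": 0.04,"spin": 0,"hand": 0},
  {"dx": 0,"dy": 0,"dz": 0,"spin": 0,"hand": 0},
  {"dx": 0,"dy": 0,"dz": 0,"spin": 0,"hand": 0},
])

```text
time: 2.9
position: [611.1, 151.8, 127.5]
tool_rot: [0.003, 0.708, 0.707, 0.005]
contact_force: [-0.4, -0.5, 0.5]
gripper_width: 86.5
```

```bash
python3 -c "
from h import *
go([607.5,149.5,15],90)"
```

```text
t 2.9 pos [611.1 151.8 127.5] F [-0.4 -0.5  0.5] w 86.5 jaw 89.9 tilt [ 0.012  0.003 -1.   ]
tool d(m) [-0.0027 -0.005   0.1124]
spin (deg) -0.1
```

>>> servo_tool([
  {"dx": -0.002,"dy": -0.004,"dz": 0.04,"spin": 0,"hand": 0},
  {"dx": 0,"dy": 0,"dz": 0.035,"spin": 0,"hand": 0},
  {"dx": 0,"dy": 0,"dz": 0.02,"spin": 0,"hand": 0},
  {"dx": 0,"dy": 0,"dz": 0.01,"spin": 0,"hand": 0},
  {"dx": 0,"dy": 0,"dz": 0,"spin": 0,"hand": 0},
])

```text
time: 3.52
position: [611.0, 155.2, 29.6]
tool_rot: [0.008, 0.706, 0.709, 0.011]
contact_force: [-0.3, -0.2, 0.2]
gripper_width: 87.1
```

```bash
python3 -c "
from h import *
go([607.5,149.5,15],90)"; python3 snap.py w5
```

```text
t 3.52 pos [611.  155.2  29.6] F [-0.3 -0.2  0.2] w 87.1 jaw 90.2 tilt [ 0.027  0.005 -1.   ]
tool d(m) [-0.0057 -0.0039  0.0145]
spin (deg) 0.2
t 3.52 pos [611.  155.2  29.6] F [-0.3 -0.2  0.2] w 87.1 jaw 90.2 tilt [ 0.027  0.005 -1.   ]
tool d(m) [-0.0068 -0.0091 -0.0707]
spin (deg) 0.2
red 10401 [304.1 297.8] [128.9 130.4] [605.9 150.3  41. ]
blue 8008 [  9.8 232.6] [119.7 145.1] [575.5  27.7  41. ]
dark [ 240  234  128   98 6581] [303.7 296.9] [125. 128.] [624.8 148.9   6. ]
dark [ 153  274   76   59 2372] [190.6 307.9] [65.9 87. ] [631.8  85.9   6. ]
dark [ 409  275   73   58 2296] [443.3 307.7] [62.  84.9] [631.5 226.7   6. ]
```

View pics/w5.png

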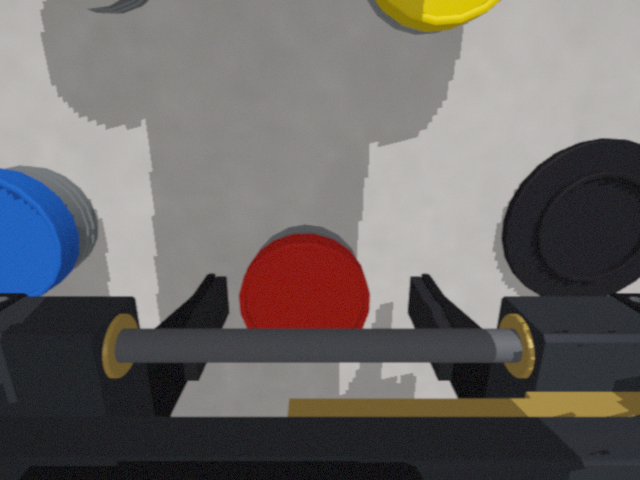

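>>> servo_tool([
  {"dx": -0.006,"dy": -0.004,"dz": 0.013,"spin": 0,"hand": 0},
  {"dx": 0,"dy": 0,"dz": 0,"spin": 0,"hand": 0.2},
  {"dx": 0,"dy": 0,"dz": 0,"spin": 0,"hand": 0.5},
  {"dx": 0,"dy": 0,"dz": 0,"spin": 0,"hand": 0.6},
  {"dx": 0,"dy": 0,"dz": 0,"spin": 0,"hand": 0.6},
], force=25)

```text
time: 4.2
position: [609.4, 148.7, 18.6]
tool_rot: [0.009, 0.706, 0.708, 0.013]
contact_force: [0.2, 0.1, -0.9]
gripper_width: 58.7
```

```bash
python3 -c "
from h import *
go([581.5,297.3,80],90)"
```

```text
t 4.2 pos [609.4 148.7  18.6] F [ 0.2  0.1 -0.9] w 58.7 jaw 90.2 tilt [ 0.032  0.005 -0.999]
tool d(m) [ 0.1491 -0.0254 -0.0615]
spin (deg) 0.2
```

>>> servo_tool([
  {"dx": 0,"dy": 0,"dz": -0.025,"spin": 0,"hand": 1},
  {"dx": 0,"dy": 0,"dz": -0.035,"spin": 0,"hand": 1},
  {"dx": 0,"dy": 0,"dz": 0,"spin": 0,"hand": 1},
  {"dx": 0,"dy": 0,"dz": 0,"spin": 0,"hand": 1},
])

```text
time: 4.7
position: [605.9, 148.3, 77.9]
tool_rot: [0.008, 0.706, 0.708, 0.012]
contact_force: [0.0, -0.5, -1.2]
gripper_width: 58.7
```

```bash
python3 -c "
from h import *
go([581.5,297.3,60],90)"; python3 snap.py w6
```

```text
t 4.7 pos [605.9 148.3  77.9] F [ 0.  -0.5 -1.2] w 58.7 jaw 90.2 tilt [ 0.028  0.005 -1.   ]
tool d(m) [ 0.149  -0.0243  0.0179]
spin (deg) 0.2
t 4.7 pos [605.9 148.3  77.9] F [ 0.  -0.5 -1.2] w 58.7 jaw 90.2 tilt [ 0.028  0.005 -1.   ]
tool d(m) [-0.0002 -0.0052 -0.0223]
spin (deg) 0.2
red 9531 [318.  314.7] [139. 140.] [639. 150.  41.]
yellow 5755 [427.1 -10.5] [123.  145.8] [469.7 199.   41. ]
blue 9806 [ 81.7 215.2] [103.4 121.1] [577.   20.8  41. ]
dark [  478   141   140   132 14172] [547.4 206.1] [121.9 148.1] [580.6 297.1   6. ]
dark [ 197  247  243   83 4186] [320.5 340.9] [183.7 236.1] [682.5 152.1   6. ]
```

View pics/w6.png

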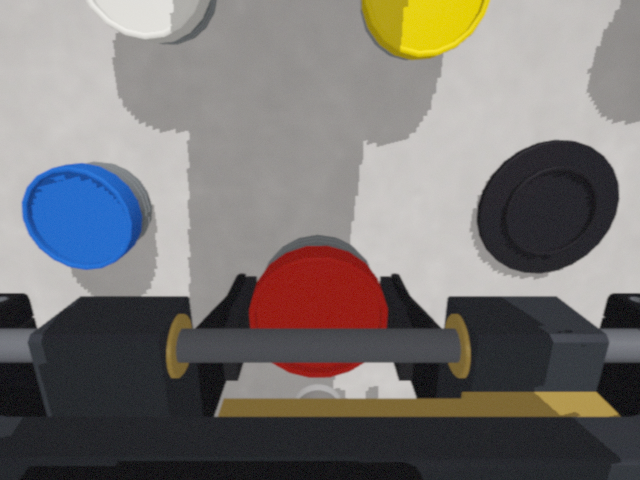

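```bash
cat > held.py <<'E'
from h import *
import sys,pickle
# held.py tag hue dz : centre of held lid at top z=dz from tcp
tag,h,lz=sys.argv[1],sys.argv[2],float(sys.argv[3])
m=pickle.load(open(f"pics/{tag}.pkl","rb")); I=cv2.imread(f"pics/{tag}.png")
k=cv2.inRange(cv2.cvtColor(I,cv2.COLOR_BGR2HSV),(0,0,0),(0,0,0))
for a,c,st,e in blobs(I,HUE[h],amin=3000): print(st,np.round(e[0],1),np.round(e[1],1),ray("w",e[0],lz,m).round(1), "sized",[ (372.4*60/x).round(0) for x in e[1]])
E
python3 held.py w6 red 100.3
```

```text
Traceback (most recent call last):
  File "held.py", line 7, in <module>
    for a,c,st,e in blobs(I,HUE[h],amin=3000): print(st,np.round(e[0],1),np.round(e[1],1),ray("w",e[0],lz,m).round(1), "sized",[ (372.4*60/x).round(0) for x in e[1]])
                                                                                                                                 ^^^^^^^^^^^^^^^^^^
AttributeError: 'float' object has no attribute 'round'
```

```bash
sed -i 's/, "sized".*$/)/' held.py; python3 held.py w6 red 100.3
```

```text
[248 246 141  83] [318.  314.7] [139. 140.] [602.6 149.6 100.3]
```

>>> servo_tool([
  {"dx": 0.048,"dy": -0.008,"dz": 0.0,"spin": 0,"hand": 1},
  {"dx": 0.048,"dy": -0.008,"dz": 0.0,"spin": 0,"hand": 1},
  {"dx": 0.045,"dy": -0.007,"dz": 0.01,"spin": 0,"hand": 1},
  {"dx": 0,"dy": 0,"dz": 0,"spin": 0,"hand": 1},
  {"dx": 0,"dy": 0,"dz": 0,"spin": 0,"hand": 1},
])

```text
time: 5.38
position: [580.4, 290.8, 60.7]
tool_rot: [0.006, 0.707, 0.707, 0.008]
contact_force: [0.6, 0.2, -0.9]
gripper_width: 58.7
```

```bash
python3 -c "
from h import *
go([582.5,296.5,24.6],90)"
```

```text
t 5.38 pos [580.4 290.8  60.7] F [ 0.6  0.2 -0.9] w 58.7 jaw 90.1 tilt [ 0.02   0.002 -1.   ]
tool d(m) [0.0056 0.0014 0.0361]
spin (deg) 0.1
```

>>> servo_tool([
  {"dx": 0.006,"dy": 0.001,"dz": 0.014,"spin": 0,"hand": 1},
  {"dx": 0,"dy": 0,"dz": 0,"spin": 0,"hand": 1},
])

```text
time: 5.62
position: [581.8, 294.9, 45.0]
tool_rot: [0.006, 0.708, 0.706, 0.007]
contact_force: [-0.4, 0.6, -0.4]
gripper_width: 58.5
```

```bash
python3 -c "
from h import *
go([582.5,296.5,24.6],90)"; python3 snap.py w7; python3 held.py w7 red 65
```

```text
t 5.62 pos [581.8 294.9  45. ] F [-0.4  0.6 -0.4] w 58.5 jaw 89.9 tilt [ 0.018  0.001 -1.   ]
tool d(m) [0.0015 0.0003 0.0204]
spin (deg) -0.1
t 5.62 pos [581.8 294.9  45. ] F [-0.4  0.6 -0.4] w 58.5 jaw 89.9 tilt [ 0.018  0.001 -1.   ]
tool d(m) [-0.1468  0.0194 -0.0549]
spin (deg) -0.1
red 9597 [317.9 313.2] [136.3 139.8] [593.8 296.2  41. ]
yellow 15153 [80.5 31.9] [145.3 177.3] [468.  203.3  41. ]
green 9261 [455.5  -5.1] [146.8 173.4] [455.7 349.1  41. ]
dark [  197   190   243   139 10965] [301.6 667. ] [342.3 958.1] [985.7 280.4   6. ]
[248 246 141  83] [317.9 313.2] [136.3 139.8] [579.5 296.2  65. ]
```

View pics/w7.png

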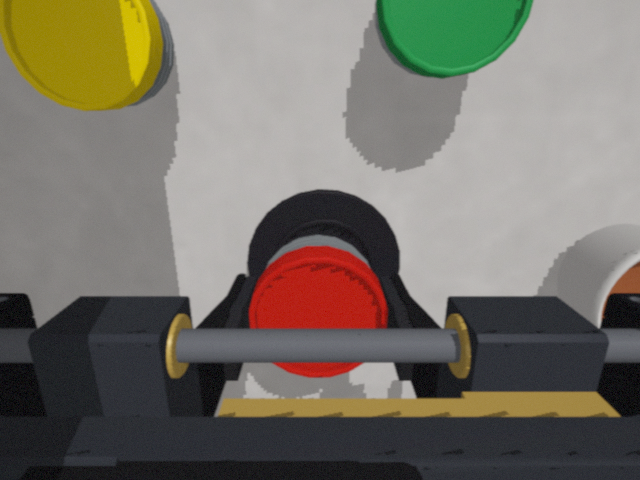

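>>> servo_tool([
  {"dx": 0.002,"dy": 0.0005,"dz": 0.01,"spin": 0,"hand": 1},
  {"dx": 0,"dy": 0,"dz": 0.004,"spin": 0,"hand": 1},
  {"dx": 0,"dy": 0,"dz": 0.003,"spin": 0,"hand": 1},
  {"dx": 0,"dy": 0,"dz": 0,"spin": 0,"hand": 1},
])

```text
time: 6.18
position: [584.2, 295.7, 27.8]
tool_rot: [0.007, 0.708, 0.706, 0.008]
contact_force: [0.2, 0.7, -1.8]
gripper_width: 58.2
```

```bash
python3 -c "
from h import *
go([582.5,297.5,24.6],90)"
```

```text
t 6.17 pos [584.2 295.7  27.8] F [ 0.2  0.7 -1.8] w 58.2 jaw 89.8 tilt [ 0.02   0.002 -1.   ]
tool d(m) [ 0.0018 -0.0018  0.0031]
spin (deg) -0.2
```

>>> servo_tool([
  {"dx": 0.002,"dy": -0.002,"dz": 0.001,"spin": 0,"hand": 1},
  {"dx": 0,"dy": 0,"dz": 0.002,"spin": 0,"hand": 1},
  {"dx": 0,"dy": 0,"dz": 0.001,"spin": 0,"hand": 1},
])

```text
time: 6.55
position: [582.3, 298.0, 24.6]
tool_rot: [0.007, 0.708, 0.706, 0.008]
contact_force: [-2.2, -0.8, 5.6]
gripper_width: 58.6
```

```bash
python3 -c "
from h import *
go([582.5,297.5,24.6],90)"
```

```text
t 6.55 pos [582.3 298.   24.6] F [-2.2 -0.8  5.6] w 58.6 jaw 89.8 tilt [ 0.021  0.002 -1.   ]
tool d(m) [-0.0005  0.0002 -0.    ]
spin (deg) -0.2
```

>>> servo_tool([
  {"dx": 0,"dy": 0,"dz": 0,"spin": 0,"hand": 0.2},
  {"dx": 0,"dy": 0,"dz": 0,"spin": 0,"hand": 0},
  {"dx": 0,"dy": 0,"dz": 0,"spin": 0,"hand": 0},
  {"dx": 0,"dy": 0,"dz": -0.03,"spin": 0,"hand": 0},
  {"dx": 0,"dy": 0,"dz": -0.045,"spin": 0,"hand": 0},
  {"dx": -0.05,"dy": -0.058,"dz": -0.01,"spin": 0,"hand": 0},
  {"dx": -0.05,"dy": -0.058,"dz": 0,"spin": 0,"hand": 0},
  {"dx": 0,"dy": 0,"dz": 0,"spin": 0,"hand": 0},
  {"dx": 0,"dy": 0,"dz": 0,"spin": 0,"hand": 0},
])

```text
time: 7.68
position: [480.0, 211.7, 107.4]
tool_rot: [0.008, 0.708, 0.706, 0.01]
contact_force: [0.3, -1.0, -0.3]
gripper_width: 87.1
```

```bash
python3 -c "
from h import *
go([467,198.5,15],90)"; python3 snap.py w8
python3 - <<'E'
from h import *
I=vision.get_image("top"); cv2.imwrite("pics/top8.png",I)
for n,hr in HUE.items():
    for a,c,st,e in blobs(I,hr):
        if e and 20<max(e[1])<27: print(n,np.round(e[0],1),ray("top",e[0],41+6*(n=="red")).round(1))
E
```

```text
t 7.67 pos [480.  211.7 107.4] F [ 0.3 -1.  -0.3] w 87.1 jaw 89.8 tilt [ 0.025  0.003 -1.   ]
tool d(m) [-0.0135 -0.0153  0.092 ]
spin (deg) -0.2
t 7.67 pos [480.  211.7 107.4] F [ 0.3 -1.  -0.3] w 87.1 jaw 89.8 tilt [ 0.025  0.003 -1.   ]
tool d(m) [-0.0633  0.1199  0.0103]
spin (deg) -0.2
yellow 6641 [297.1 222.7] [91.8 92.1] [464.4 200.   41. ]
green 7372 [531.4 201.2] [ 90.2 104. ] [451.  346.3  41. ]
dark [ 374  275  106   54 2958] [439.7 519.3] [169.4 489.5] [788.5 334.5   6. ]
dark [  430   294   210   104 13303] [559.8 347.4] [115.4 269.5] [584.6 413.1   6. ]
red [239.3 130.4] [909.1 395.7  47. ]
red [276.9 260.6] [579.2 296.6  47. ]
green [255.2 313.9] [451.7 347.2  41. ]
blue [393.  261.8] [577.1  14.7  41. ]
```

View pics/w8.png

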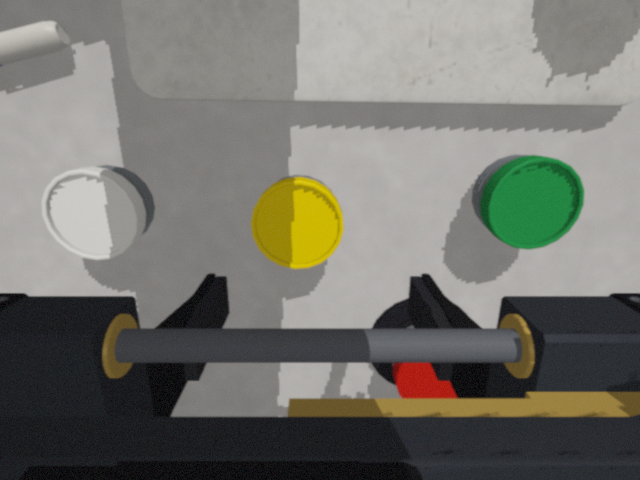

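View pics/top8.png

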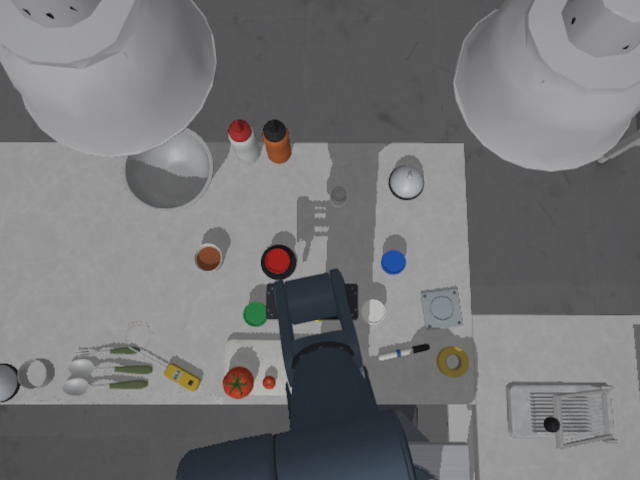

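>>> servo_tool([
  {"dx": -0.013,"dy": -0.016,"dz": 0.025,"spin": 0,"hand": 0},
  {"dx": 0,"dy": 0,"dz": 0.03,"spin": 0,"hand": 0},
  {"dx": 0,"dy": 0,"dz": 0.018,"spin": 0,"hand": 0},
  {"dx": 0,"dy": 0,"dz": 0,"spin": 0,"hand": 0},
])

```text
time: 8.28
position: [474.1, 202.3, 31.9]
tool_rot: [0.011, 0.707, 0.707, 0.014]
contact_force: [-0.1, -0.3, -0.0]
gripper_width: 86.5
```

```bash
python3 -c "
from h import *
go([466.5,199,16],90)"; python3 snap.py w9
```

```text
t 8.28 pos [474.1 202.3  31.9] F [-0.1 -0.3 -0. ] w 86.5 jaw 90.0 tilt [ 0.035  0.005 -0.999]
tool d(m) [-0.0033 -0.0081  0.0156]
spin (deg) 0.0
t 8.28 pos [474.1 202.3  31.9] F [-0.1 -0.3 -0. ] w 86.5 jaw 90.0 tilt [ 0.035  0.005 -0.999]
tool d(m) [-0.054   0.1282 -0.064 ]
spin (deg) 0.0
yellow 11716 [309.9 285.2] [129.2 129.5] [463.8 200.   41. ]
dark [  406   234   234   164 15028] [496.6 315.2] [193.3 340.5] [501.4 305.6   6. ]
dark [ 409  274   71   55 2215] [450.9 335.6] [ 56.9 139.2] [515.  281.2   6. ]
```

View pics/w9.png

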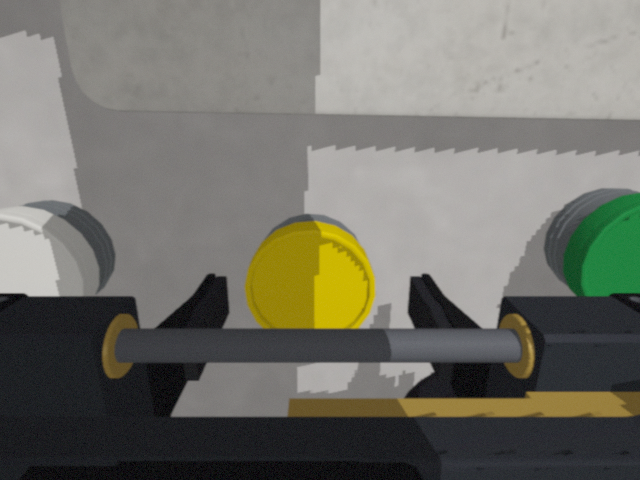

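>>> servo_tool([
  {"dx": -0.003,"dy": -0.009,"dz": 0.013,"spin": 0,"hand": 0},
  {"dx": 0,"dy": 0,"dz": 0,"spin": 0,"hand": 0},
])

```text
time: 8.57
position: [469.0, 200.6, 20.4]
tool_rot: [0.013, 0.707, 0.707, 0.017]
contact_force: [0.6, 0.0, 0.1]
gripper_width: 86.9
```

```bash
python3 -c "
from h import *
go([466,199,16],90)"
```

```text
t 8.57 pos [469.  200.6  20.4] F [0.6 0.  0.1] w 86.9 jaw 90.1 tilt [ 0.041  0.006 -0.999]
tool d(m) [-0.0016 -0.0032  0.0042]
spin (deg) 0.1
```

>>> servo_tool([
  {"dx": -0.001,"dy": -0.003,"dz": 0.003,"spin": 0,"hand": 0.2},
  {"dx": 0,"dy": 0,"dz": 0,"spin": 0,"hand": 0.5},
  {"dx": 0,"dy": 0,"dz": 0,"spin": 0,"hand": 1},
  {"dx": 0,"dy": 0,"dz": 0,"spin": 0,"hand": 1},
])

```text
time: 9.07
position: [469.1, 200.4, 19.3]
tool_rot: [0.014, 0.706, 0.707, 0.019]
contact_force: [0.8, 0.4, -1.0]
gripper_width: 58.4
```

>>> servo_tool([
  {"dx": 0,"dy": 0,"dz": 0,"spin": 0,"hand": 1},
])

```text
time: 9.2
position: [469.2, 200.4, 19.4]
tool_rot: [0.014, 0.706, 0.707, 0.019]
contact_force: [-0.1, 0.1, -1.6]
gripper_width: 58.6
```

```bash
python3 -c "
from h import *
go([581,297.5,100],90)"
```

```text
t 9.2 pos [469.2 200.4  19.4] F [-0.1  0.1 -1.6] w 58.6 jaw 90.1 tilt [ 0.048  0.007 -0.999]
tool d(m) [ 0.0975  0.1157 -0.0745]
spin (deg) 0.1
```

>>> servo_tool([
  {"dx": 0,"dy": 0,"dz": -0.035,"spin": 0,"hand": 1},
  {"dx": 0,"dy": 0,"dz": -0.045,"spin": 0,"hand": 1},
  {"dx": 0.032,"dy": 0.036,"dz": -0.01,"spin": 0,"hand": 1},
  {"dx": 0.032,"dy": 0.036,"dz": 0,"spin": 0,"hand": 1},
  {"dx": 0.03,"dy": 0.034,"dz": 0,"spin": 0,"hand": 1},
  {"dx": 0,"dy": 0,"dz": 0,"spin": 0,"hand": 1},
])

```text
time: 9.95
position: [570.9, 295.6, 116.1]
tool_rot: [0.013, 0.707, 0.707, 0.017]
contact_force: [-0.2, 0.7, -1.9]
gripper_width: 58.4
```

```bash
python3 snap.py w10;python3 -c "
from h import *
go([581,297.5,85],90)"; python3 held.py w10 yellow 120;
```

```text
t 9.95 pos [570.9 295.6 116.1] F [-0.2  0.7 -1.9] w 58.4 jaw 90.0 tilt [ 0.043  0.007 -0.999]
tool d(m) [-0.1477  0.0284  0.0163]
spin (deg) 0.0
red 1674 [320.9 250.4] [81.  88.9] [579.  299.4  41. ]
yellow 10120 [317.8 310.5] [139.1 139.9] [625.8 297.2  41. ]
green 8769 [410.4  43.4] [102. 117.] [453.1 349.4  41. ]
dark [ 263  181  114   79 3611] [319.7 233.9] [106.1 113.2] [580.  298.9   6. ]
t 10.0 pos [568.3 294.2 115.3] F [-0.1 -0.7 -1.2] w 58.6 jaw 90.0 tilt [ 0.038  0.005 -0.999]
tool d(m) [0.0031 0.0115 0.0308]
spin (deg) -0.0
[248 241 141  88] [317.8 310.5] [139.1 139.9] [576.7 296.8 120. ]
[219 391 402  26] [447.7 405.4] [ 29.5 535.6] [634.7 365.5 120. ]
```

View pics/w10.png

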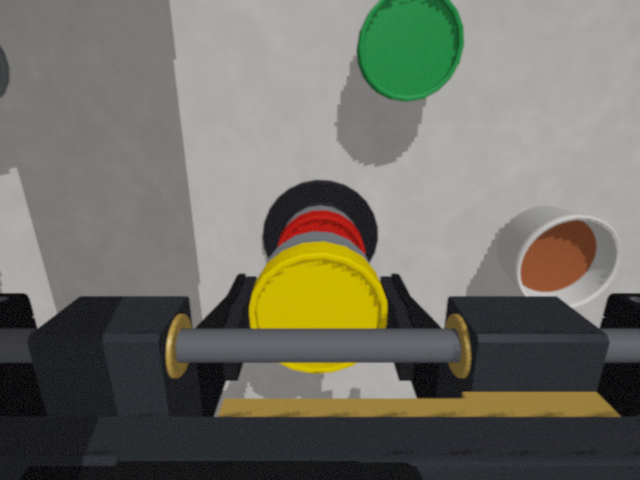

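>>> servo_tool([
  {"dx": 0.004,"dy": 0.0145,"dz": 0.028,"spin": 0,"hand": 1},
  {"dx": 0,"dy": 0,"dz": 0,"spin": 0,"hand": 1},
])

```text
time: 10.25
position: [580.3, 296.7, 86.2]
tool_rot: [0.01, 0.707, 0.707, 0.012]
contact_force: [0.3, -0.2, -1.3]
gripper_width: 58.5
```

```bash
python3 snap.py w11;python3 -c "
from h import *
go([584,298,62.4],90)"; python3 held.py w11 yellow 109
```

```text
t 10.25 pos [580.3 296.7  86.2] F [ 0.3 -0.2 -1.3] w 58.5 jaw 90.0 tilt [ 0.032  0.003 -0.999]
tool d(m) [-0.1487  0.0202 -0.0136]
spin (deg) -0.0
red 1929 [320.2 259.3] [ 98.  102.6] [581.1 299.4  41. ]
yellow 10143 [317.8 310. ] [138.4 140. ] [615.6 298.   41. ]
green 8571 [424.1  18. ] [118.1 136.5] [454.6 349.5  41. ]
dark [ 256  178  128   90 4594] [319.5 237.9] [120.5 127. ] [580.5 299.2   6. ]
t 10.3 pos [580.4 296.8  87.5] F [ 0.1  0.3 -0.5] w 58.5 jaw 90.0 tilt [ 0.033  0.003 -0.999]
tool d(m) [0.0011 0.0028 0.0252]
spin (deg) -0.0
[248 241 141  88] [317.8 310. ] [138.4 140. ] [574.5 297.9 109. ]
[219 391 401  26] [445.2 405.7] [ 30.4 513. ] [625.1 356.7 109. ]
```

View pics/w11.png

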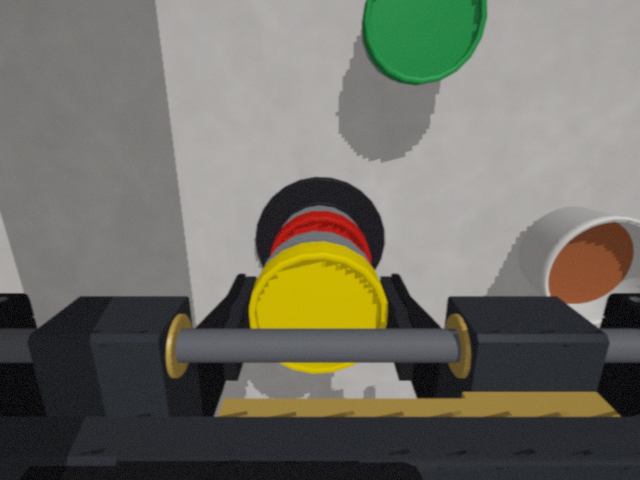

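>>> servo_tool([
  {"dx": 0.001,"dy": 0.0035,"dz": 0.014,"spin": 0,"hand": 1},
  {"dx": 0,"dy": 0,"dz": 0.002,"spin": 0,"hand": 1},
])

```text
time: 10.55
position: [583.3, 297.1, 71.9]
tool_rot: [0.01, 0.707, 0.707, 0.012]
contact_force: [-0.1, 0.2, -0.4]
gripper_width: 58.9
```

```bash
python3 -c "
from h import *
go([584,298,62.4],90)"
```

```text
t 10.55 pos [583.3 297.1  71.9] F [-0.1  0.2 -0.4] w 58.9 jaw 90.0 tilt [ 0.032  0.003 -0.999]
tool d(m) [0.0009 0.0004 0.0095]
spin (deg) -0.0
```

>>> servo_tool([
  {"dx": 0.001,"dy": 0.001,"dz": 0.005,"spin": 0,"hand": 1},
  {"dx": 0,"dy": 0,"dz": 0.003,"spin": 0,"hand": 1},
  {"dx": 0,"dy": 0,"dz": 0.001,"spin": 0,"hand": 1},
])

```text
time: 10.92
position: [584.6, 298.1, 62.9]
tool_rot: [0.01, 0.707, 0.707, 0.013]
contact_force: [0.3, -0.0, -0.8]
gripper_width: 58.5
```

```bash
python3 -c "
from h import *
go([584,298,62.4],90)"
```

```text
t 10.93 pos [584.6 298.1  62.9] F [ 0.3 -0.  -0.8] w 58.5 jaw 89.9 tilt [ 0.033  0.003 -0.999]
tool d(m) [-0.0001 -0.0006  0.0005]
spin (deg) -0.1
```

>>> servo_tool([
  {"dx": 0,"dy": 0,"dz": 0.001,"spin": 0,"hand": 1},
  {"dx": 0,"dy": 0,"dz": 0.001,"spin": 0,"hand": 1},
])

```text
time: 11.18
position: [585.0, 298.3, 62.3]
tool_rot: [0.011, 0.707, 0.707, 0.013]
contact_force: [-2.3, -1.4, 6.9]
gripper_width: 58.7
```

>>> servo_tool([
  {"dx": 0,"dy": 0,"dz": 0,"spin": 0,"hand": 0.2},
  {"dx": 0,"dy": 0,"dz": 0,"spin": 0,"hand": 0},
  {"dx": 0,"dy": 0,"dz": 0,"spin": 0,"hand": 0},
  {"dx": 0,"dy": 0,"dz": -0.025,"spin": 0,"hand": 0},
  {"dx": 0,"dy": 0,"dz": -0.04,"spin": 0,"hand": 0},
  {"dx": 0.015,"dy": -0.045,"dz": 0,"spin": 0,"hand": 0},
  {"dx": 0.018,"dy": -0.048,"dz": 0,"spin": 0,"hand": 0},
  {"dx": 0.015,"dy": -0.035,"dz": 0,"spin": 0,"hand": 0},
  {"dx": 0,"dy": 0,"dz": 0,"spin": 0,"hand": 0},
])

```text
time: 12.3
position: [453.9, 347.4, 124.8]
tool_rot: [0.012, 0.708, 0.706, 0.015]
contact_force: [0.7, -1.0, 0.7]
gripper_width: 86.9
```

```bash
python3 snap.py w12;python3 -c "
from h import *
go([452.5,348,16],90)"
python3 - <<'E'
from h import *
I=vision.get_image("top"); cv2.imwrite("pics/top12.png",I)
for n,hr in HUE.items():
    for a,c,st,e in blobs(I,hr):
        if e and 20<max(e[1])<27: print(n,np.round(e[0],1),ray("top",e[0],41+43*(n=="yellow")).round(1))
E
```

```text
t 12.3 pos [453.9 347.4 124.8] F [ 0.7 -1.   0.7] w 86.9 jaw 89.8 tilt [ 0.038  0.005 -0.999]
tool d(m) [-0.1991  0.1457  0.0293]
spin (deg) -0.2
red 823 [257.  382.8] [64.  76.3] [580.  299.7  41. ]
green 5494 [319.6 232. ] [83.3 83.9] [451.4 350.3  41. ]
dark [ 328    0  110   40 2564] [385.3 -31.1] [119.8 143.2] [288.  392.3   6. ]
dark [ 156  274   72   56 2254] [188.3 302.8] [63.4 91.3] [526.9 239.5   6. ]
dark [ 409  274   72   56 2247] [445.5 303.2] [65.2 86.9] [528.6 457.2   6. ]
dark [  429   294   211   104 13753] [562.3 346.6] [112.3 283.7] [573.1 566.    6. ]
t 12.35 pos [456.  347.4 125.1] F [ 0.6 -0.2  0.2] w 86.9 jaw 89.8 tilt [ 0.04   0.006 -0.999]
tool d(m) [-1.000e-04 -7.900e-03  1.088e-01]
spin (deg) -0.2
red [239.3 130.4] [911.5 396.6  41. ]
yellow [275.6 257.9] [580.9 296.7  84. ]
blue [393.  261.8] [577.1  14.7  41. ]
```

View pics/w12.png

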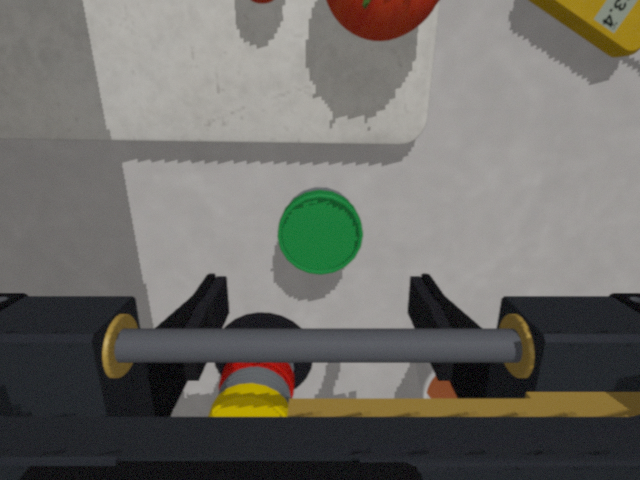

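```bash
python3 - <<'E'
from h import *
I=vision.get_image("scene"); cv2.imwrite("pics/sc12.png",cv2.resize(I[190:320,190:410],None,fx=3.4,fy=3.4,interpolation=cv2.INTER_CUBIC))
E
```

```text
(no output)
```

View pics/sc12.png

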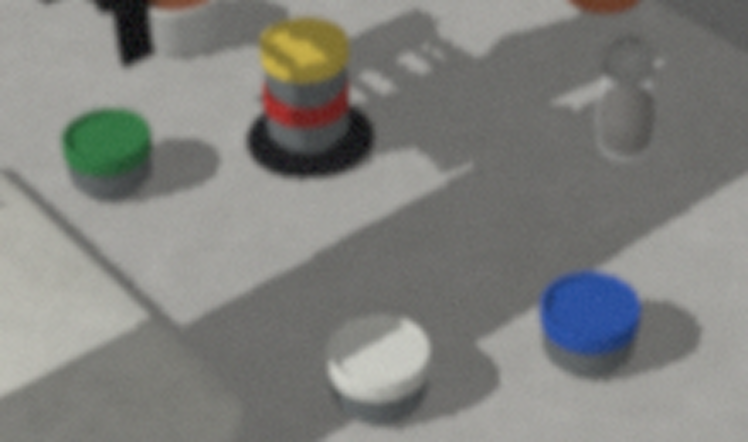

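>>> servo_tool([
  {"dx": 0.001,"dy": -0.011,"dz": 0.03,"spin": 0,"hand": 0},
  {"dx": 0,"dy": -0.002,"dz": 0.04,"spin": 0,"hand": 0},
  {"dx": 0,"dy": -0.001,"dz": 0.022,"spin": 0,"hand": 0},
])

```text
time: 12.82
position: [457.3, 349.5, 33.0]
tool_rot: [0.015, 0.711, 0.703, 0.024]
contact_force: [0.5, 0.1, -1.0]
gripper_width: 87.5
```

```bash
python3 snap.py w13;python3 -c "
from h import *
go([452.5,348.5,17],90)"
```

```text
t 12.82 pos [457.3 349.5  33. ] F [ 0.5  0.1 -1. ] w 87.5 jaw 89.4 tilt [ 0.055  0.012 -0.998]
tool d(m) [-0.1992  0.1483 -0.0615]
spin (deg) -0.6
green 10778 [317.1 289.4] [125.5 125.8] [449.5 350.5  41. ]
dark [ 156  274   73   56 2264] [190.8 303.5] [60.5 88.9] [477.  279.2   6. ]
dark [ 409  274   72   56 2249] [448.1 328.5] [ 55.9 123.1] [496.5 427.    6. ]
dark [  431   294   209   104 13701] [562.1 346.8] [113.5 274.1] [510.8 497.2   6. ]
t 12.88 pos [456.4 348.8  30.9] F [-0.   0.1 -1.9] w 87.2 jaw 89.4 tilt [ 0.051  0.01  -0.999]
tool d(m) [-0.0005 -0.0046  0.0137]
spin (deg) -0.6
```

View pics/w13.png

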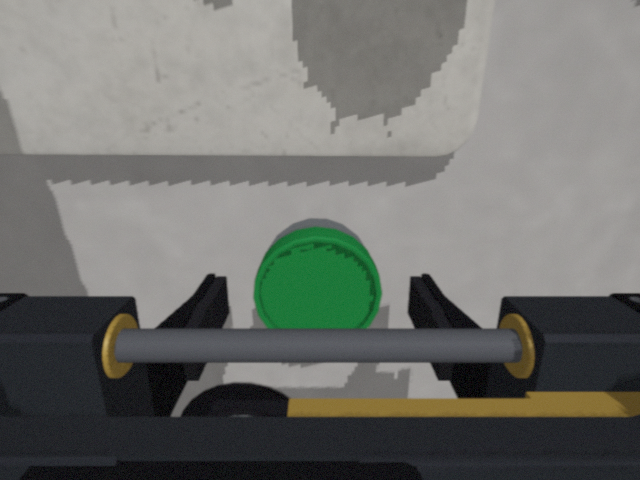

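>>> servo_tool([
  {"dx": 0,"dy": -0.006,"dz": 0.013,"spin": -0.5,"hand": 0},
  {"dx": 0,"dy": -0.001,"dz": 0.001,"spin": 0,"hand": 0.2},
  {"dx": 0,"dy": 0,"dz": 0,"spin": 0,"hand": 0.6},
  {"dx": 0,"dy": 0,"dz": 0,"spin": 0,"hand": 1},
  {"dx": 0,"dy": 0,"dz": 0,"spin": 0,"hand": 1},
])

```text
time: 13.5
position: [453.7, 349.1, 17.5]
tool_rot: [0.015, 0.708, 0.705, 0.024]
contact_force: [-0.3, 0.7, -1.0]
gripper_width: 58.3
```

```bash
python3 -c "
from h import *
go([584,298,120],90)"
```

```text
t 13.5 pos [453.7 349.1  17.5] F [-0.3  0.7 -1. ] w 58.3 jaw 89.8 tilt [ 0.056  0.012 -0.998]
tool d(m) [-0.0494  0.1361 -0.0957]
spin (deg) -0.2
```

>>> servo_tool([
  {"dx": 0,"dy": 0,"dz": -0.035,"spin": 0,"hand": 1},
  {"dx": 0,"dy": 0,"dz": -0.05,"spin": 0,"hand": 1},
  {"dx": 0,"dy": 0,"dz": -0.04,"spin": 0,"hand": 1},
  {"dx": -0.015,"dy": 0.042,"dz": 0,"spin": 0,"hand": 1},
  {"dx": -0.018,"dy": 0.045,"dz": 0,"spin": 0,"hand": 1},
  {"dx": -0.014,"dy": 0.035,"dz": 0,"spin": 0,"hand": 1},
  {"dx": 0,"dy": 0,"dz": 0,"spin": 0,"hand": 1},
])

```text
time: 14.38
position: [570.0, 299.4, 154.8]
tool_rot: [0.016, 0.707, 0.706, 0.025]
contact_force: [-0.5, 0.1, -0.9]
gripper_width: 58.1
```

```bash
python3 snap.py w14 1;python3 -c "
from h import *
s,R=tool()
go([582,298,s['position'][2]],90)"; python3 held.py w14 green 155
```

```text
t 14.43 pos [567.8 299.9 154.3] F [-0.4 -0.4 -1.2] w 58.0 jaw 90.0 tilt [ 0.055  0.012 -0.998]
tool d(m) [-0.1525  0.0293  0.0541]
spin (deg) 0.0
red 815 [313.6 235.6] [74.8 79.1] [580.9 299.2  41. ]
yellow 1713 [313.7 251.3] [74.8 85.6] [594.1 299.1  41. ]
green 9171 [317.  310.2] [123.7 137.9] [648.1 301.7  41. ]
dark [ 264  173  100   73 2847] [313.6 220.7] [ 95.5 100. ] [580.7 299.2   6. ]
t 14.47 pos [566.2 300.3 153.9] F [-0.3  0.1 -1.1] w 58.2 jaw 90.1 tilt [ 0.053  0.012 -0.999]
tool d(m) [-0.0023  0.0158  0.0008]
spin (deg) 0.1
[248 248 140  81] [317.  310.2] [123.7 137.9] [575.5 300.8 155. ]
```

View pics/w14.png

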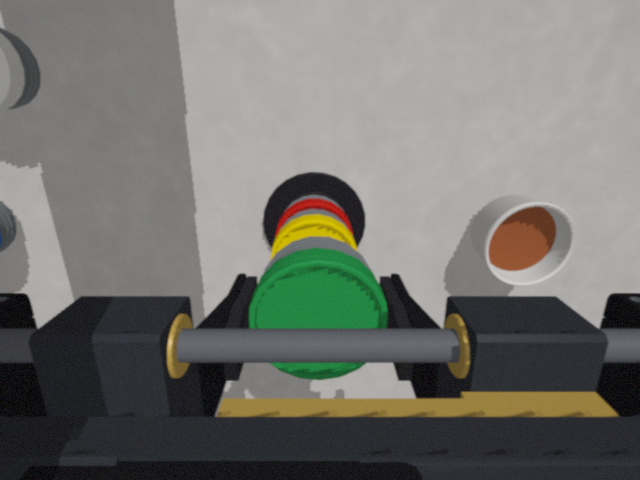

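>>> servo_tool([
  {"dx": -0.002,"dy": 0.014,"dz": 0.02,"spin": 0,"hand": 1},
  {"dx": 0,"dy": 0.002,"dz": 0.013,"spin": 0,"hand": 1},
])

```text
time: 14.72
position: [581.1, 300.0, 121.8]
tool_rot: [0.014, 0.706, 0.708, 0.023]
contact_force: [-1.1, -0.3, -1.0]
gripper_width: 58.0
```

```bash
python3 snap.py w15 1;python3 -c "
from h import *
s,R=tool()
go([582.5,298.3,97.5],90)"; python3 held.py w15 green 140
```

```text
t 14.78 pos [579.8 299.8 120.1] F [-1.  -0.8 -2.2] w 58.2 jaw 90.2 tilt [ 0.048  0.012 -0.999]
tool d(m) [-0.1521  0.0187  0.0193]
spin (deg) 0.2
red 1031 [314.1 237.9] [85.2 90.1] [580.8 299.4  41. ]
yellow 2190 [313.5 259.7] [ 93.8 101.4] [597. 299.  41.]
green 9175 [317.2 311.5] [126.7 138. ] [638.7 301.7  41. ]
dark [ 257  167  114   81 3593] [313.6 221.2] [108.  112.6] [580.6 299.1   6. ]
t 14.82 pos [579.6 299.8 120.8] F [-1.4  0.3 -2. ] w 57.8 jaw 90.2 tilt [ 0.048  0.011 -0.999]
tool d(m) [-0.0018  0.0018  0.0234]
spin (deg) 0.2
[248 248 140  81] [317.2 311.5] [126.7 138. ] [576.  300.7 140. ]
```

View pics/w15.png

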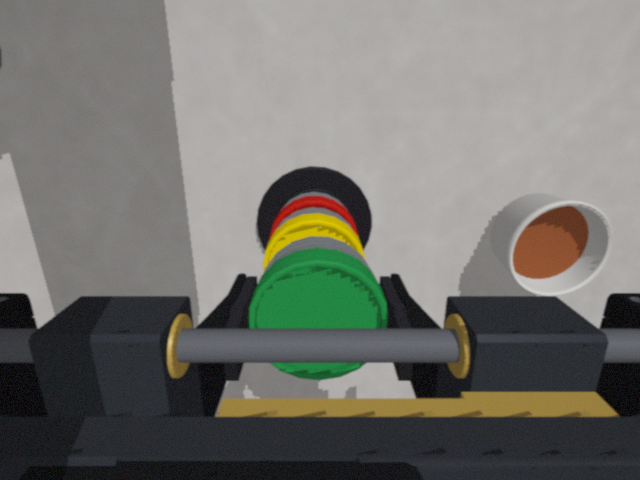

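>>> servo_tool([
  {"dx": -0.002,"dy": 0.003,"dz": 0.013,"spin": 0,"hand": 1},
  {"dx": 0,"dy": 0,"dz": 0.001,"spin": 0,"hand": 1},
])

```text
time: 15.08
position: [581.9, 298.6, 106.4]
tool_rot: [0.013, 0.705, 0.709, 0.021]
contact_force: [-0.4, -0.3, -1.7]
gripper_width: 57.9
```

```bash
python3 -c "
from h import *
go([582.5,298.2,97.5],90)"
```

```text
t 15.07 pos [581.9 298.6 106.4] F [-0.4 -0.3 -1.7] w 57.9 jaw 90.3 tilt [ 0.047  0.011 -0.999]
tool d(m) [-0.0005  0.0002  0.0089]
spin (deg) 0.3
```

>>> servo_tool([
  {"dx": -0.0005,"dy": 0.0005,"dz": 0.005,"spin": 0,"hand": 1},
  {"dx": 0,"dy": 0,"dz": 0.002,"spin": 0,"hand": 1},
  {"dx": 0,"dy": 0,"dz": 0.001,"spin": 0,"hand": 1},
  {"dx": 0,"dy": 0,"dz": 0.001,"spin": 0,"hand": 1},
])

```text
time: 15.58
position: [583.1, 298.5, 97.6]
tool_rot: [0.013, 0.705, 0.709, 0.021]
contact_force: [-0.1, 0.6, -1.6]
gripper_width: 58.3
```

```bash
python3 -c "
from h import *
go([582.5,298.2,97.5],90)"
```

```text
t 15.57 pos [583.1 298.5  97.6] F [-0.1  0.6 -1.6] w 58.3 jaw 90.3 tilt [ 0.048  0.012 -0.999]
tool d(m) [-0.0003 -0.0006  0.0001]
spin (deg) 0.3
```

>>> servo_tool([
  {"dx": 0,"dy": -0.0005,"dz": 0.001,"spin": 0,"hand": 1},
  {"dx": 0,"dy": 0,"dz": 0.001,"spin": 0,"hand": 1},
])

```text
time: 15.82
position: [583.6, 298.6, 97.4]
tool_rot: [0.014, 0.705, 0.709, 0.022]
contact_force: [-1.3, -0.7, 6.6]
gripper_width: 58.2
```

>>> servo_tool([
  {"dx": 0,"dy": 0,"dz": 0,"spin": 0,"hand": 0.2},
  {"dx": 0,"dy": 0,"dz": 0,"spin": 0,"hand": 0},
  {"dx": 0,"dy": 0,"dz": 0,"spin": 0,"hand": 0},
  {"dx": 0,"dy": 0,"dz": -0.025,"spin": 0,"hand": 0},
  {"dx": 0,"dy": 0,"dz": -0.04,"spin": 0,"hand": 0},
  {"dx": -0.05,"dy": 0,"dz": 0,"spin": 0,"hand": 0},
  {"dx": -0.06,"dy": 0,"dz": 0,"spin": 0,"hand": 0},
  {"dx": -0.06,"dy": -0.005,"dz": 0,"spin": 0,"hand": 0},
  {"dx": -0.06,"dy": -0.005,"dz": 0,"spin": 0,"hand": 0},
  {"dx": -0.04,"dy": 0,"dz": 0.01,"spin": 0,"hand": 0},
  {"dx": 0,"dy": 0,"dz": 0,"spin": 0,"hand": 0},
])

```text
time: 17.2
position: [575.0, 21.5, 149.5]
tool_rot: [0.016, 0.704, 0.71, 0.024]
contact_force: [-0.6, 0.3, 0.7]
gripper_width: 87.1
```

```bash
python3 snap.py w16 1;python3 -c "
from h import *
go([577,16,17],90)"
python3 - <<'E'
from h import *
I=vision.get_image("top"); cv2.imwrite("pics/top16.png",I[:,100:])
for n,hr in HUE.items():
    for a,c,st,e in blobs(I,hr):
        if e and 20<max(e[1])<29: print(n,np.round(e[0],1),ray("top",e[0],41+80*(n=="green")).round(1))
I=vision.get_image("scene"); cv2.imwrite("pics/sc16.png",cv2.resize(I[170:320,190:440],None,fx=3.1,fy=3.1,interpolation=cv2.INTER_CUBIC))
E
```

```text
t 17.25 pos [575.1  22.9 149.9] F [ 0.2 -0.4 -0.4] w 86.8 jaw 90.6 tilt [ 0.057  0.013 -0.998]
tool d(m) [0.1242 0.0232 0.0529]
spin (deg) 0.6
blue 4706 [306.6 223.8] [77.1 77.6] [577.2  16.9  41. ]
dark [ 579  168   61   97 3819] [633.3 215.9] [ 87.3 116.9] [580.9 296.    6. ]
dark [ 156  274   72   55 2229] [185.6 333.9] [ 57.3 135.5] [702.  -99.5   6. ]
dark [ 408  274   73   55 2273] [448.9 331.6] [ 58.  130.4] [698.9 153.2   6. ]
dark [  430   294   210   105 14722] [563.  346.5] [112.2 280.6] [716.2 268.4   6. ]
t 17.3 pos [575.1  24.2 150.1] F [ 0.9 -0.5 -0.4] w 86.8 jaw 90.7 tilt [ 0.057  0.013 -0.998]
tool d(m) [-0.0098 -0.0059  0.1329]
spin (deg) 0.7
red [239.3 130.4] [911.5 396.5  41. ]
yellow [276.2 259.4] [582.8 298.8  41. ]
green [274.4 255.9] [580.8 296.7 121. ]
```

View pics/w16.png

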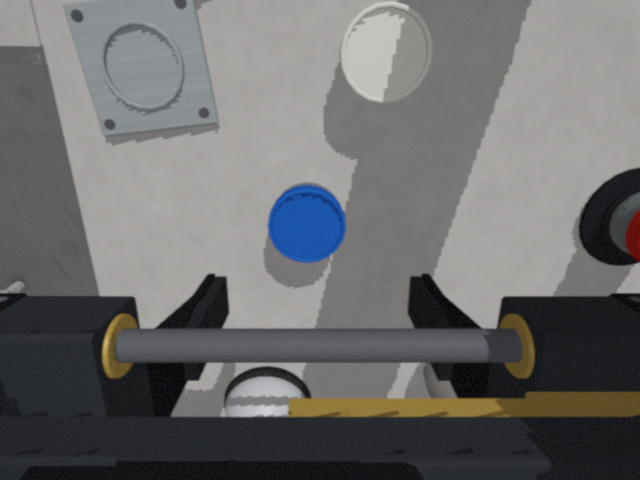

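View pics/sc16.png

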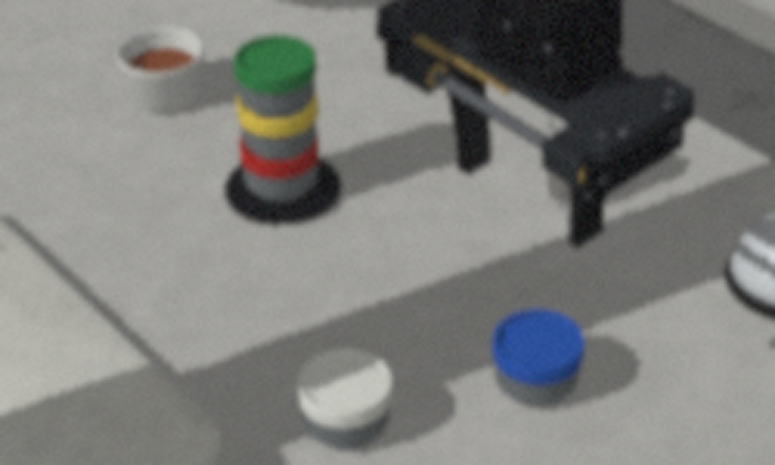

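>>> servo_tool([
  {"dx": -0.01,"dy": -0.006,"dz": 0.04,"spin": -0.7,"hand": 0},
  {"dx": 0,"dy": 0,"dz": 0.045,"spin": 0,"hand": 0},
  {"dx": 0,"dy": 0,"dz": 0.025,"spin": 0,"hand": 0},
  {"dx": 0,"dy": 0,"dz": 0.003,"spin": 0,"hand": 0},
])

```text
time: 17.9
position: [579.2, 23.2, 36.8]
tool_rot: [0.019, 0.694, 0.72, 0.027]
contact_force: [0.6, 0.2, -0.9]
gripper_width: 87.0
```

```bash
python3 snap.py w17;python3 -c "
from h import *
import pickle
go([577.5,16,17],90)
m=pickle.load(open('pics/w16.pkl','rb')); print('steel',ray('w',(144,66),10,m),'white',ray('w',(386,52),41,m))"

```

```text
t 17.9 pos [579.2  23.2  36.8] F [ 0.6  0.2 -0.9] w 87.0 jaw 92.1 tilt [ 0.065  0.013 -0.998]
tool d(m) [ 0.1246  0.0294 -0.06  ]
spin (deg) 2.1
blue 10116 [301.5 294. ] [123.5 125. ] [576.1  16.7  41. ]
dark [ 156  274   72   55 2225] [184.8 335.6] [ 57.5 139.2] [627.6 -53.1   6. ]
dark [  408   274   232   125 16606] [532.2 328.7] [160.  263.9] [616.5 155.    6. ]
t 17.95 pos [579.6  23.1  37.4] F [0.5 0.3 0. ] w 86.6 jaw 92.1 tilt [ 0.066  0.013 -0.998]
tool d(m) [-0.0072 -0.0037  0.0201]
spin (deg) 2.1
steel [ 467.71592229 -101.18692727   10.        ] white [459.44616531  68.23690844  41.        ]
```

View pics/w17.png

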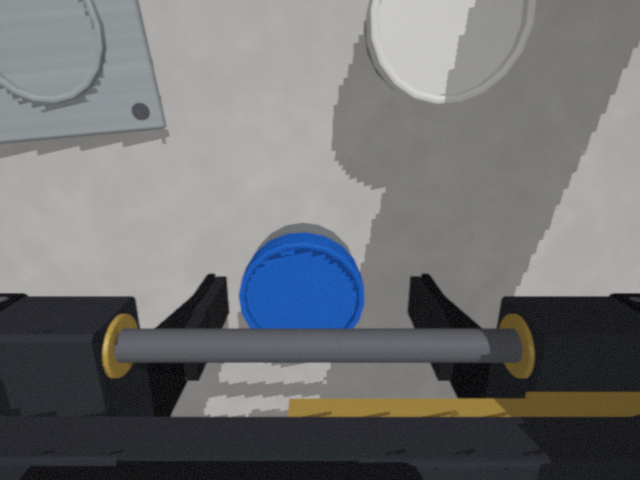

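>>> servo_tool([
  {"dx": -0.008,"dy": -0.005,"dz": 0.017,"spin": 2,"hand": 0},
  {"dx": 0,"dy": 0,"dz": 0.003,"spin": 0,"hand": 0.2},
])

```text
time: 18.2
position: [578.4, 16.7, 19.3]
tool_rot: [0.021, 0.705, 0.708, 0.03]
contact_force: [0.2, 0.5, 0.9]
gripper_width: 82.6
```

```bash
python3 -c "
from h import *
go([577.5,16,18],90)"

```

```text
t 18.2 pos [578.4  16.7  19.3] F [0.2 0.5 0.9] w 82.6 jaw 90.3 tilt [ 0.071  0.013 -0.997]
tool d(m) [-0.0007 -0.001   0.0013]
spin (deg) 0.3
```

>>> servo_tool([
  {"dx": 0,"dy": 0,"dz": 0.001,"spin": 0,"hand": 0.6},
  {"dx": 0,"dy": 0,"dz": 0,"spin": 0,"hand": 1},
  {"dx": 0,"dy": 0,"dz": 0,"spin": 0,"hand": 1},
])

```text
time: 18.58
position: [580.7, 17.4, 21.3]
tool_rot: [0.023, 0.704, 0.709, 0.031]
contact_force: [0.3, -0.0, -1.3]
gripper_width: 58.7
```

>>> servo_tool([
  {"dx": 0,"dy": 0,"dz": 0,"spin": 0,"hand": 1},
])

```text
time: 18.7
position: [580.9, 17.5, 21.6]
tool_rot: [0.023, 0.704, 0.709, 0.031]
contact_force: [-0.2, -0.2, -0.8]
gripper_width: 58.9
```

>>> servo_tool([
  {"dx": 0,"dy": 0,"dz": -0.035,"spin": 0,"hand": 1},
  {"dx": 0,"dy": 0,"dz": -0.035,"spin": 0,"hand": 1},
  {"dx": -0.035,"dy": -0.03,"dz": 0,"spin": 0,"hand": 1},
  {"dx": -0.04,"dy": -0.035,"dz": 0,"spin": 0,"hand": 1},
  {"dx": -0.035,"dy": -0.025,"dz": 0,"spin": 0,"hand": 1},
  {"dx": 0,"dy": 0,"dz": 0,"spin": 0,"hand": 1},
])

```text
time: 19.45
position: [485.8, -96.7, 85.8]
tool_rot: [0.025, 0.703, 0.71, 0.032]
contact_force: [0.9, 1.0, -1.4]
gripper_width: 58.8
```

```bash
python3 snap.py w18 1;python3 -c "
from h import *
go([469,-106,25],90)"

```

```text
t 19.5 pos [486.8 -95.9  85.9] F [ 0.1 -0.3 -0.1] w 58.2 jaw 90.6 tilt [ 0.082  0.01  -0.997]
tool d(m) [ 0.2428  0.1164 -0.0023]
spin (deg) 0.6
yellow 4853 [259.1 -25.9] [139.8 166.3] [ 347.3 -122.    41. ]
blue 9666 [317.6 311.5] [135.6 138.1] [526.3 -93.9  41. ]
dark [ 363   23   79   45 2443] [406.   46.1] [39.5 94.5] [372.8 -45.3   6. ]
t 19.55 pos [487.6 -95.3  86. ] F [ 1.2 -0.2 -0.5] w 58.7 jaw 90.7 tilt [ 0.082  0.01  -0.997]
tool d(m) [-0.0111 -0.0236  0.0591]
spin (deg) 0.7
```

View pics/w18.png

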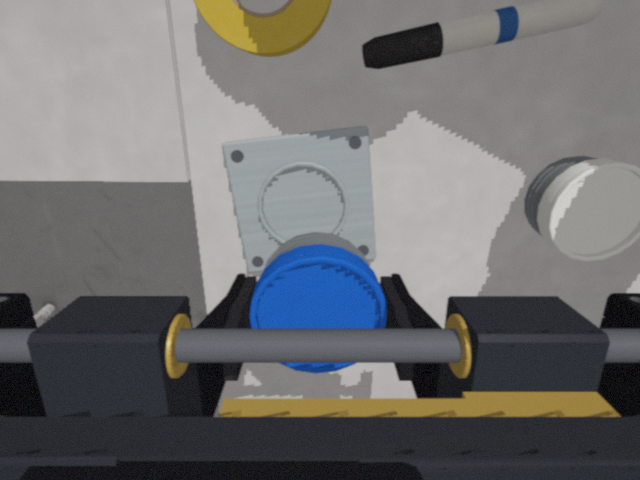

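```bash
python3 -c "
from h import *
import pickle
m=pickle.load(open('pics/w18.pkl','rb')); print('steel',ray('w',(301.5,205.5),10,m))
P=[ray('w',p,6,m) for p in [(223,145),(367,130),(376,260),(247,274)]]
print(np.round(P,1), [round(float(np.linalg.norm(P[i]-P[i-1])),1) for i in range(4)], np.mean(P,0))
for x in (-30,30): print(px('w',[468+x,-106,10],m),px('w',[468,-106+x,10],m))
print('blue',ray('w',(317.6,311.5),105,m))
I=cv2.imread('pics/w18.png'); cv2.imwrite('pics/w18z.png',cv2.resize(I[120:290,200:400],(800,600)))
"

```

```text
steel [ 466.35256128 -104.72180693   10.        ]
[[ 428.8 -153.1    6. ]
 [ 419.   -64.6    6. ]
 [ 507.3  -53.     6. ]
 [ 518.9 -143.8    6. ]] [90.6, 89.0, 89.1, 91.6] [ 468.50547237 -103.60800379    6.        ]
[299.15253754 161.806411  ] [253.20980493 207.56851731]
[299.9013114  249.89115112] [345.74161134 208.24047961]
blue [482.80204015 -94.8669212  105.        ]
```

View pics/w18z.png

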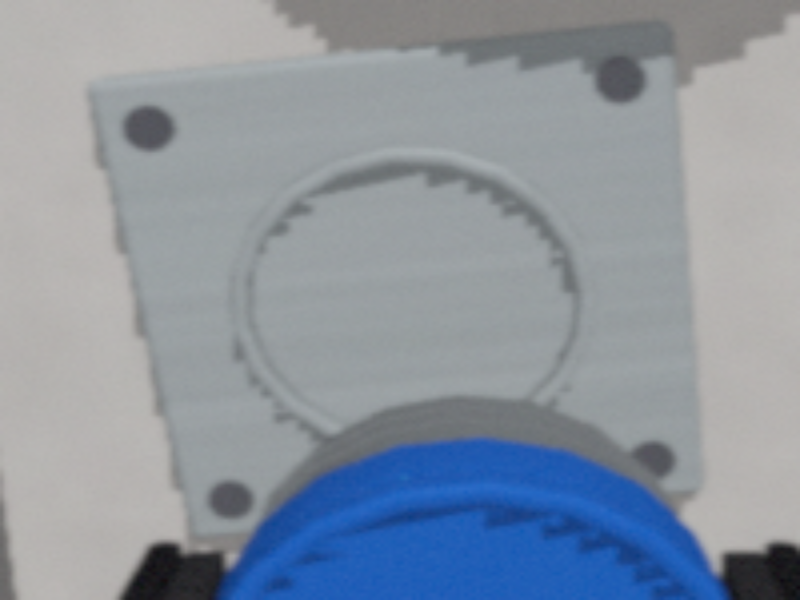

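>>> servo_tool([
  {"dx": -0.011,"dy": -0.02,"dz": 0.015,"spin": 0.6,"hand": 1},
  {"dx": 0,"dy": -0.001,"dz": 0.015,"spin": 0,"hand": 1},
  {"dx": 0,"dy": 0,"dz": 0,"spin": 0,"hand": 1},
])

```text
time: 19.92
position: [472.6, -104.6, 54.3]
tool_rot: [0.028, 0.704, 0.709, 0.034]
contact_force: [0.1, 0.5, -0.5]
gripper_width: 58.6
```

```bash
python3 snap.py w19;python3 -c "
from h import *
go([470.6,-105.4,27.6],90)"

```

```text
t 19.93 pos [ 472.6 -104.6   54.3] F [ 0.1  0.5 -0.5] w 58.6 jaw 90.4 tilt [ 0.087  0.009 -0.996]
tool d(m) [ 0.2521  0.1323 -0.0322]
spin (deg) 0.4
yellow 7770 [270.7 -14.7] [168.9 194.9] [ 343.8 -121.8   41. ]
blue 9683 [317.7 311.8] [136.2 138.4] [ 491.  -103.1   41. ]
dark [ 385   45   93   51 3161] [433.9  71.3] [ 45.1 105.3] [372.8 -45.7   6. ]
t 19.98 pos [ 472.8 -104.6   54.7] F [-0.8  0.4 -1.1] w 58.6 jaw 90.4 tilt [ 0.087  0.009 -0.996]
tool d(m) [-0.001  -0.0046  0.0268]
spin (deg) 0.4
```

View pics/w19.png

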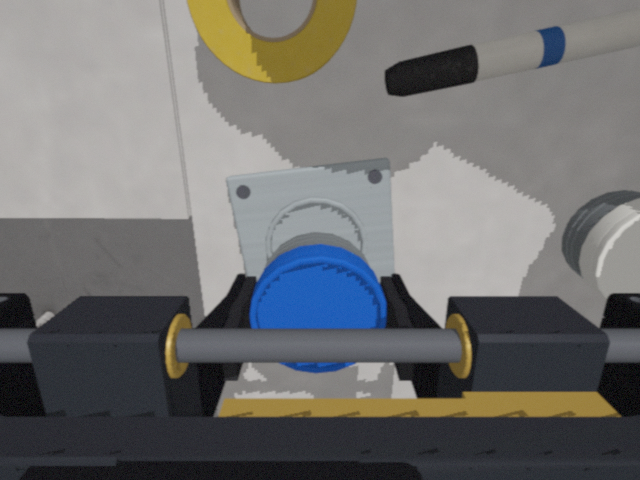

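```bash
python3 -c "
from h import *
import pickle
m=pickle.load(open('pics/w19.pkl','rb'))
print('rimtop -> x', ray('w',(314.5,198),10,m)+[30,0,0])
print('pot',ray('w',(317.7,311.8),73.7,m))"

```

```text
rimtop -> x [ 467.60872969 -104.99621266   10.        ]
pot [ 468.46869559 -103.4785376    73.7       ]
```

>>> servo_tool([
  {"dx": -0.002,"dy": -0.004,"dz": 0.012,"spin": 0.4,"hand": 1},
  {"dx": 0,"dy": 0,"dz": 0,"spin": 0,"hand": 1},
])

```text
time: 20.23
position: [471.0, -105.9, 42.4]
tool_rot: [0.029, 0.706, 0.707, 0.034]
contact_force: [-0.3, -0.8, -1.4]
gripper_width: 58.7
```

```bash
python3 -c "
from h import *
go([470.6,-106.4,27.6],90)"

```

```text
t 20.23 pos [ 471.  -105.9   42.4] F [-0.3 -0.8 -1.4] w 58.7 jaw 90.1 tilt [ 0.089  0.008 -0.996]
tool d(m) [-0.0006 -0.0017  0.0147]
spin (deg) 0.1
```

>>> servo_tool([
  {"dx": -0.0005,"dy": -0.002,"dz": 0.007,"spin": 0,"hand": 1},
  {"dx": 0,"dy": 0,"dz": 0.003,"spin": 0,"hand": 1},
  {"dx": 0,"dy": 0,"dz": 0.001,"spin": 0,"hand": 1},
])

```text
time: 20.6
position: [470.4, -106.5, 30.8]
tool_rot: [0.029, 0.706, 0.707, 0.035]
contact_force: [-0.6, 0.2, -1.0]
gripper_width: 58.8
```

```bash
python3 -c "
from h import *
go([470.6,-106.2,27.6],90)"

```

```text
t 20.6 pos [ 470.4 -106.5   30.8] F [-0.6  0.2 -1. ] w 58.8 jaw 90.1 tilt [ 0.09   0.007 -0.996]
tool d(m) [ 0.0003 -0.0001  0.0032]
spin (deg) 0.1
```

>>> servo_tool([
  {"dx": 0,"dy": 0,"dz": 0.003,"spin": 0,"hand": 1},
  {"dx": 0,"dy": 0,"dz": 0.001,"spin": 0,"hand": 1},
  {"dx": 0,"dy": 0,"dz": 0.001,"spin": 0,"hand": 1},
])

```text
time: 20.98
position: [471.4, -106.8, 26.6]
tool_rot: [0.03, 0.706, 0.707, 0.035]
contact_force: [-2.9, -0.1, 14.3]
gripper_width: 58.5
```

>>> servo_tool([
  {"dx": 0,"dy": 0,"dz": 0,"spin": 0,"hand": 0.2},
  {"dx": 0,"dy": 0,"dz": 0,"spin": 0,"hand": 0},
  {"dx": 0,"dy": 0,"dz": 0,"spin": 0,"hand": 0},
  {"dx": 0,"dy": 0.002,"dz": -0.025,"spin": 0,"hand": 0},
  {"dx": 0,"dy": 0.003,"dz": -0.04,"spin": 0,"hand": 0},
  {"dx": 0.05,"dy": 0,"dz": -0.01,"spin": 0,"hand": 0},
  {"dx": 0.06,"dy": 0,"dz": 0,"spin": 0,"hand": 0},
  {"dx": 0.05,"dy": 0,"dz": 0,"spin": 0,"hand": 0},
  {"dx": 0,"dy": 0,"dz": 0,"spin": 0,"hand": 0},
])

```text
time: 22.1
position: [472.3, 54.8, 105.5]
tool_rot: [0.032, 0.707, 0.705, 0.036]
contact_force: [-0.2, -0.7, -0.5]
gripper_width: 86.8
```

```bash
python3 snap.py w20 1;python3 -c "
from h import *
go([460,64,18],90)"
python3 - <<'E'
from h import *
I=vision.get_image("top"); cv2.imwrite("pics/top20.png",I[:,100:])
for n,hr in HUE.items():
    for a,c,st,e in blobs(I,hr):
        if e and 20<max(e[1])<29: print(n,np.round(e[0],1),ray("top",e[0],41+80*(n=="green")+6*(n=="blue")).round(1))
I=vision.get_image("scene"); cv2.imwrite("pics/sc20.png",cv2.resize(I[170:390,190:440],None,fx=2.7,fy=2.7,interpolation=cv2.INTER_CUBIC))
E
```

```text
t 22.15 pos [472.8  53.4 105.5] F [ 1.  -0.6 -0.1] w 87.1 jaw 89.7 tilt [ 0.098  0.005 -0.995]
tool d(m) [0.0952 0.1256 0.0183]
spin (deg) -0.3
blue 7633 [ 64.9 236.5] [ 89.1 109.3] [ 469.1 -105.3   41. ]
dark [ 156  274   72   55 2231] [180.3 345.7] [ 60.  161.7] [585.4 -61.4   6. ]
dark [  408   274   232   125 17841] [531.7 328. ] [171.1 256.2] [569.7 231.6   6. ]
t 22.2 pos [473.2  52.2 105.4] F [-0.2 -0.2 -0.2] w 86.9 jaw 89.6 tilt [ 0.098  0.004 -0.995]
tool d(m) [ 0.0113 -0.0217  0.0858]
spin (deg) -0.4
red [239.3 130.4] [911.5 396.6  41. ]
yellow [455.8 361.7] [ 339.9 -128.3   41. ]
green [274.4 255.9] [580.8 296.6 121. ]
blue [446.9 306.6] [ 468.8 -110.8   47. ]
```

View pics/w20.png

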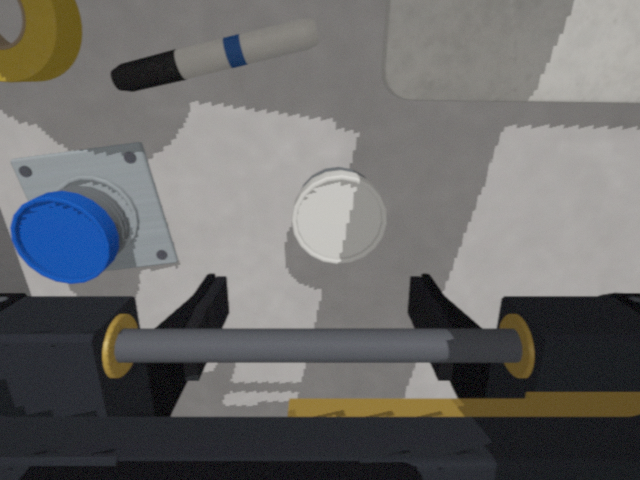

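View pics/sc20.png

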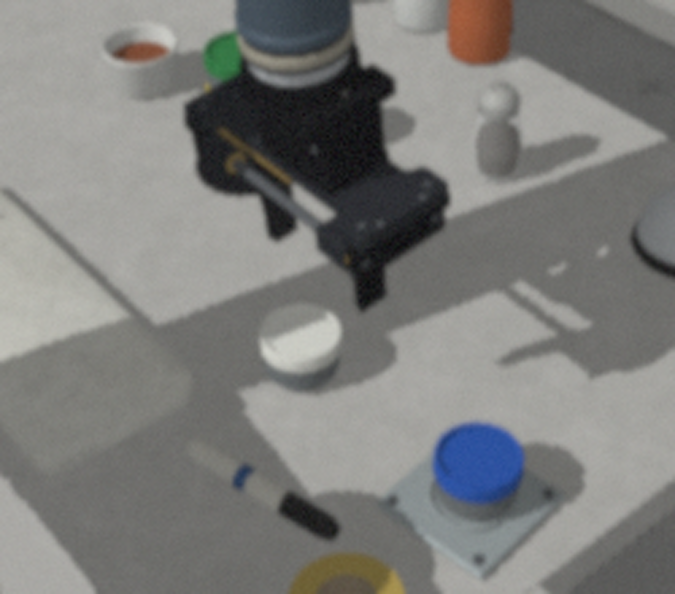

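```bash
python3 - <<'E'
from h import *
I=cv2.imread("pics/top20.png")[275:340,310:380]; J=cv2.imread("pics/w20.png")[130:300,0:200]; 
cv2.imwrite("pics/bz.png",np.hstack([cv2.resize(I,(400,400),interpolation=cv2.INTER_CUBIC),cv2.resize(J,(400,400),interpolation=cv2.INTER_CUBIC)]))
S=vision.get_image("scene"); cv2.imwrite("pics/bs.png",cv2.resize(S[310:400,320:420],(800,600),interpolation=cv2.INTER_CUBIC))
E
```

```text
(no output)
```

View pics/bz.png

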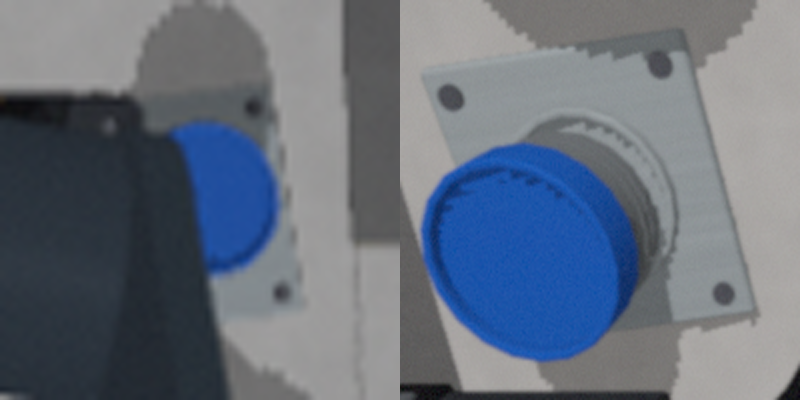

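View pics/bs.png

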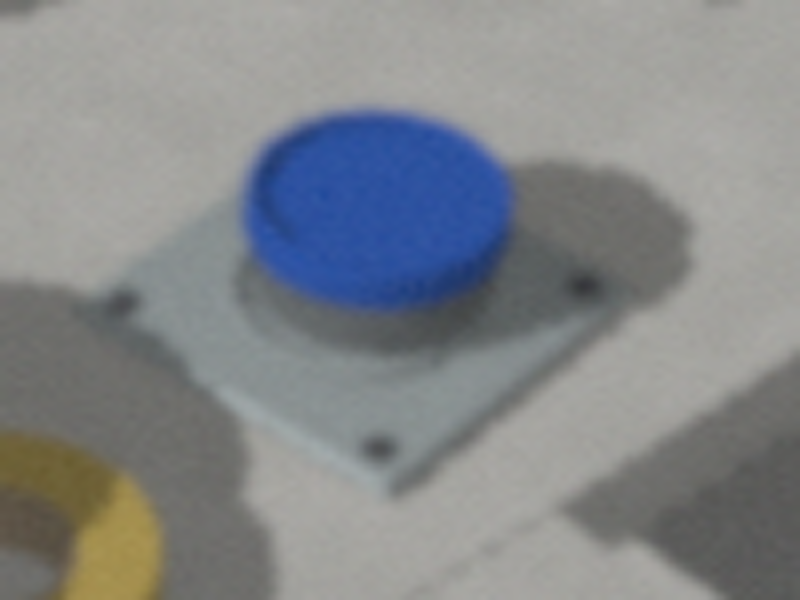

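```bash
python3 - <<'E'
from h import *
import pickle
S=vision.get_image("scene")
ms=vision.camera_model("scene"); mw=pickle.load(open("pics/w20.pkl","rb")); W=cv2.imread("pics/w20.png")
def lid(X,m):  # predicted silhouette hull centre/bbox of lid cylinder (r30, z27..41 above base) for given origin
    a=np.linspace(0,2*np.pi,72); P=[px("",[X[0]+30*np.cos(t),X[1]+30*np.sin(t),X[2]+h],m) for t in a for h in(27,41)]
    P=np.array(P); return np.r_[P.min(0),P.max(0)]
for nm,I,m in(("scene",S,ms),("w",W,mw)):
    for a,c,st,e in blobs(I,HUE["blue"],amin=200): print(nm,a,st[0],st[1],st[0]+st[2],st[1]+st[3])
    for z in (6,10): print(z,lid([468,-107,z],m).round(1), lid([468,-111,z],m).round(1))
E
```

```text
scene 787 351 327 384 357
6 [348.5 326.7 382.7 357.6] [350.  327.9 384.3 359. ]
10 [348.6 325.1 382.8 356.1] [350.1 326.4 384.5 357.5]
w 444 224 35 246 67
w 7633 11 191 119 284
6 [  4.5 185.5 116.6 281. ] [ -2.1 185.5 110.5 281. ]
10 [ -0.7 187.3 113.6 284.2] [ -7.4 187.4 107.4 284.2]
```

```bash
python3 - <<'E'
from h import *
import pickle
m=pickle.load(open("pics/w20.pkl","rb"))
print(ray("w",(339.5,215.5),41,m))
go([461,64,18],90)
E
```

```text
[456.0868296   68.50518356  41.        ]
t 22.4 pos [473.5  50.5 105.3] F [ 0.7 -0.1  0. ] w 86.9 jaw 89.4 tilt [ 0.098  0.004 -0.995]
tool d(m) [ 0.013  -0.0211  0.0857]
spin (deg) -0.6
```

>>> servo_tool([
  {"dx": 0.016,"dy": -0.022,"dz": 0.02,"spin": -0.5,"hand": 0},
  {"dx": 0.001,"dy": -0.003,"dz": 0.03,"spin": 0,"hand": 0},
  {"dx": 0,"dy": 0,"dz": 0.018,"spin": 0,"hand": 0},
])

```text
time: 22.78
position: [458.3, 64.3, 35.1]
tool_rot: [0.036, 0.71, 0.703, 0.038]
contact_force: [0.3, -0.3, -0.2]
gripper_width: 87.1
```

```bash
python3 snap.py w21;python3 -c "
from h import *
go([459.5,66,18],90)"

```

```text
t 22.77 pos [458.3  64.3  35.1] F [ 0.3 -0.3 -0.2] w 87.1 jaw 89.5 tilt [ 0.104  0.002 -0.995]
tool d(m) [ 0.0853  0.1469 -0.0496]
spin (deg) -0.5
dark [  15   78  100   54 3235] [ 73.3 104.9] [ 46.7 121.5] [372.6 -46.    6. ]
dark [ 156  274   73   55 2239] [189.7 325. ] [ 55.6 118. ] [496.9 -10.6   6. ]
dark [  408   274   232   125 17918] [530.6 330.1] [162.5 265.5] [503.  192.5   6. ]
t 22.82 pos [457.5  64.2  33.6] F [-1.1 -0.1 -1.2] w 86.8 jaw 89.4 tilt [ 0.101  0.003 -0.995]
tool d(m) [0.0018 0.0003 0.0157]
spin (deg) -0.6
```

View pics/w21.png

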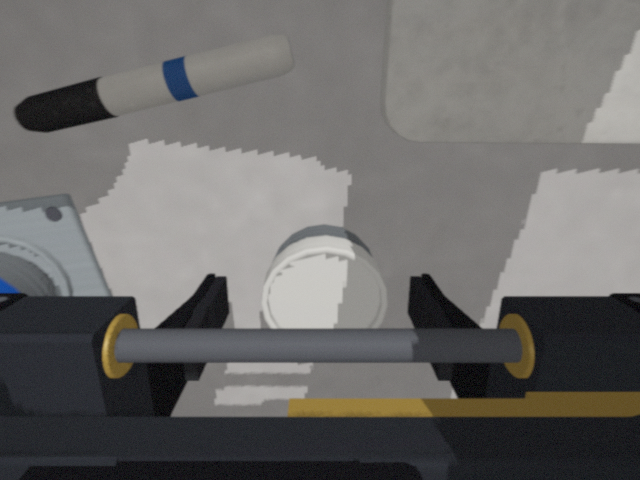

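>>> servo_tool([
  {"dx": 0.002,"dy": 0,"dz": 0.014,"spin": -0.5,"hand": 0},
  {"dx": 0,"dy": 0,"dz": 0.001,"spin": 0,"hand": 0.2},
])

```text
time: 23.08
position: [459.6, 64.2, 18.1]
tool_rot: [0.035, 0.708, 0.704, 0.036]
contact_force: [0.7, 1.1, 0.2]
gripper_width: 82.4
```

```bash
python3 -c "
from h import *
go([459.5,66,18],90)"

```

```text
t 23.07 pos [459.6  64.2  18.1] F [0.7 1.1 0.2] w 82.4 jaw 89.7 tilt [ 0.1    0.002 -0.995]
tool d(m) [ 0.0018 -0.0001  0.0001]
spin (deg) -0.3
```

>>> servo_tool([
  {"dx": 0.002,"dy": 0,"dz": 0.001,"spin": 0,"hand": 0.6},
  {"dx": 0,"dy": 0,"dz": 0,"spin": 0,"hand": 1},
  {"dx": 0,"dy": 0,"dz": 0,"spin": 0,"hand": 1},
  {"dx": 0,"dy": 0,"dz": 0,"spin": 0,"hand": 1},
])

```text
time: 23.58
position: [460.6, 65.3, 18.8]
tool_rot: [0.036, 0.709, 0.704, 0.037]
contact_force: [-0.1, 0.6, -1.3]
gripper_width: 58.3
```

>>> servo_tool([
  {"dx": 0,"dy": 0.003,"dz": -0.035,"spin": 0,"hand": 1},
  {"dx": 0,"dy": 0.005,"dz": -0.05,"spin": 0,"hand": 1},
  {"dx": -0.05,"dy": 0.003,"dz": -0.015,"spin": 0,"hand": 1},
  {"dx": -0.06,"dy": 0,"dz": 0,"spin": 0,"hand": 1},
  {"dx": -0.045,"dy": 0,"dz": 0,"spin": 0,"hand": 1},
  {"dx": 0,"dy": 0,"dz": 0,"spin": 0,"hand": 1},
  {"dx": 0,"dy": 0,"dz": 0,"spin": 0,"hand": 1},
])

```text
time: 24.45
position: [460.8, -93.2, 122.9]
tool_rot: [0.037, 0.707, 0.705, 0.037]
contact_force: [-0.5, -0.3, -0.3]
gripper_width: 58.1
```

```bash
python3 snap.py w22 1;python3 -c "
from h import *
go([470,-106,90],90)"

```

```text
t 24.5 pos [461.1 -93.1 123. ] F [ 0.5  0.1 -1.3] w 58.8 jaw 89.9 tilt [ 0.105 -0.001 -0.994]
tool d(m) [0.2414 0.1353 0.0373]
spin (deg) -0.1
yellow 6350 [264.2  29.2] [120.  137.8] [ 341.2 -121.4   41. ]
blue 3214 [297.2 239.7] [84.5 86.8] [ 469.4 -106.2   41. ]
t 24.55 pos [461.2 -92.7 122.9] F [-1.   0.  -1.7] w 58.2 jaw 90.0 tilt [ 0.105 -0.001 -0.994]
tool d(m) [-0.0132  0.0053  0.0337]
spin (deg) -0.0
```

View pics/w22.png

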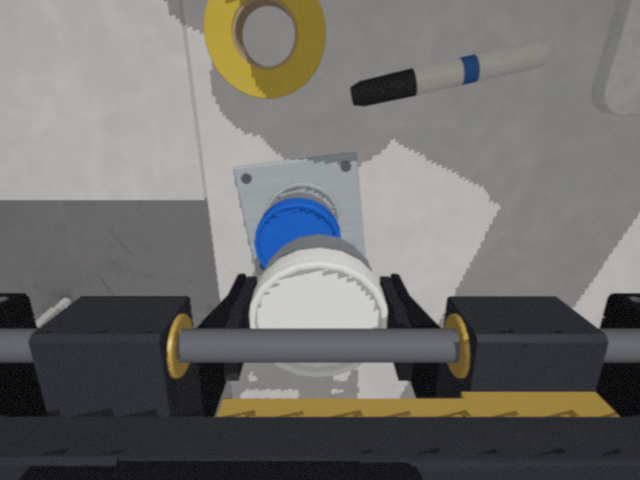

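```bash
python3 - <<'E'
from h import *
import pickle
m=pickle.load(open("pics/w22.pkl","rb")); W=cv2.imread("pics/w22.png")
cv2.imwrite("pics/w22z.png",cv2.resize(W[140:290,220:400],(800,600),interpolation=cv2.INTER_CUBIC))
print("blue", [ray("w",(297.3,239.7),z,m).round(1) for z in(41,45,47)])
a=np.linspace(0,2*np.pi,120)
for X in([468,-106],[468,-108],[470,-108]):
    for z in (10,47):
        P=np.array([px("",[X[0]+30*np.cos(t),X[1]+30*np.sin(t),z],m) for t in a]); print(X,z,P.min(0).round(1),P.max(0).round(1))
print("white y",ray("w",(318,315),145,m))
E
```

```text
blue [array([ 469.3, -106.2,   41. ]), array([ 467.5, -105.9,   45. ]), array([ 466.6, -105.8,   47. ])]
[468, -106] 10 [260.3 183.2] [338.8 256.1]
[468, -106] 47 [252.4 199.3] [341.5 280.2]
[468, -108] 10 [257.7 183.2] [336.2 256.1]
[468, -108] 47 [249.4 199.3] [338.6 280.2]
[470, -108] 10 [257.8 185.8] [336.1 258.3]
[470, -108] 47 [249.6 202.2] [338.5 282.6]
white y [456.28134732 -91.70120721 145.        ]
```

View pics/w22z.png

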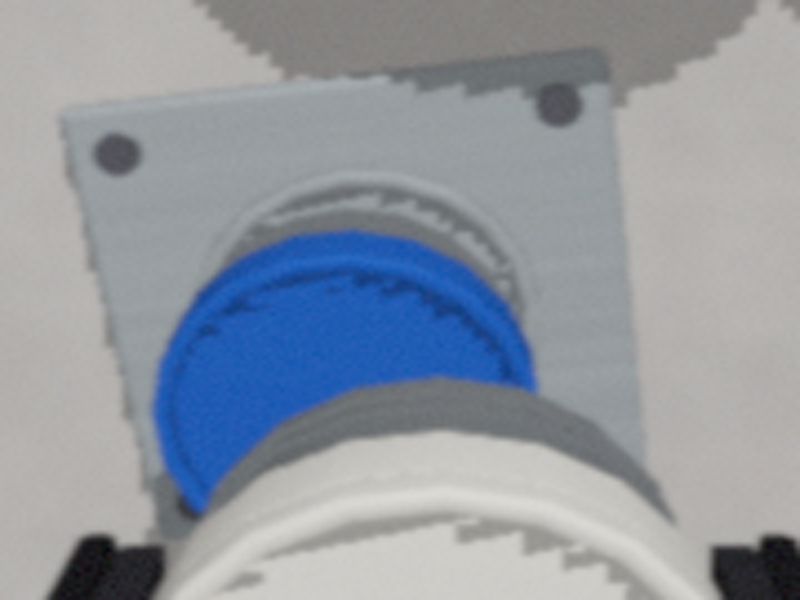

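>>> servo_tool([
  {"dx": -0.014,"dy": 0.007,"dz": 0.02,"spin": 0,"hand": 1},
  {"dx": -0.001,"dy": 0,"dz": 0.015,"spin": 0,"hand": 1},
  {"dx": 0,"dy": 0,"dz": 0,"spin": 0,"hand": 1},
])

```text
time: 24.92
position: [471.5, -103.6, 88.1]
tool_rot: [0.036, 0.704, 0.708, 0.037]
contact_force: [-0.4, -0.5, -0.7]
gripper_width: 58.2
```

```bash
python3 snap.py w23 1;python3 -c "
from h import *
go([472,-106.8,61.8],90)"

```

```text
t 24.98 pos [ 471.9 -103.8   88.6] F [ 0.8 -0.1 -0.7] w 57.9 jaw 90.3 tilt [ 0.105  0.001 -0.994]
tool d(m) [0.251  0.1301 0.0023]
spin (deg) 0.3
yellow 6287 [277.1  -3.2] [143.8 168. ] [ 342.1 -121.9   41. ]
blue 3429 [312.2 248.6] [100. 102.] [ 470.2 -105.9   41. ]
dark [ 375   49   79   43 2313] [417.2  71.5] [38.6 90.8] [373.2 -45.8   6. ]
t 25.02 pos [ 472.3 -104.2   89.1] F [ 0.1  0.8 -1. ] w 57.9 jaw 90.3 tilt [ 0.106 -0.    -0.994]
tool d(m) [-0.0026 -0.0032  0.0271]
spin (deg) 0.3
```

View pics/w23.png

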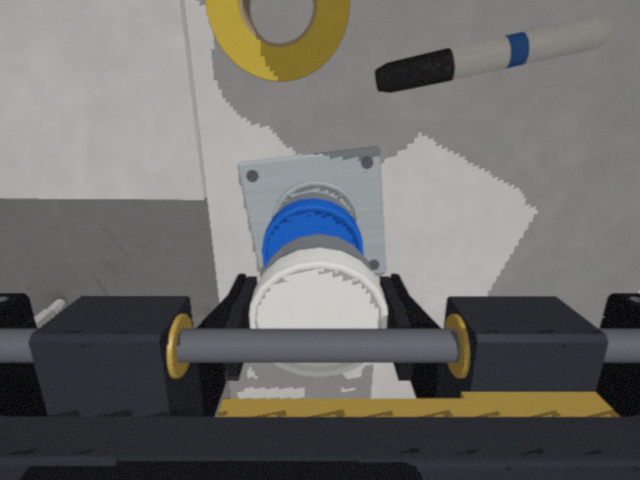

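>>> servo_tool([
  {"dx": -0.003,"dy": -0.003,"dz": 0.015,"spin": 0,"hand": 1},
  {"dx": -0.0005,"dy": 0,"dz": 0.002,"spin": 0,"hand": 1},
])

```text
time: 25.28
position: [471.8, -106.8, 73.0]
tool_rot: [0.039, 0.703, 0.709, 0.038]
contact_force: [-0.3, -0.6, -1.4]
gripper_width: 58.0
```

```bash
python3 -c "
from h import *
go([472,-107,61.8],90)"

```

```text
t 25.27 pos [ 471.8 -106.8   73. ] F [-0.3 -0.6 -1.4] w 58.0 jaw 90.5 tilt [ 0.108 -0.001 -0.994]
tool d(m) [-0.0002 -0.001   0.0112]
spin (deg) 0.5
```

>>> servo_tool([
  {"dx": 0,"dy": -0.001,"dz": 0.006,"spin": 0,"hand": 1},
  {"dx": 0,"dy": 0,"dz": 0.003,"spin": 0,"hand": 1},
  {"dx": 0,"dy": 0,"dz": 0.001,"spin": 0,"hand": 1},
])

```text
time: 25.65
position: [472.8, -106.7, 63.8]
tool_rot: [0.04, 0.703, 0.709, 0.038]
contact_force: [0.2, 1.7, 0.6]
gripper_width: 58.5
```

```bash
python3 -c "
from h import *
go([472,-107,61.8],90)"

```

```text
t 25.65 pos [ 472.8 -106.7   63.8] F [0.2 1.7 0.6] w 58.5 jaw 90.5 tilt [ 0.111 -0.002 -0.994]
tool d(m) [-0.0003 -0.001   0.0019]
spin (deg) 0.5
```

>>> servo_tool([
  {"dx": 0,"dy": -0.0005,"dz": 0.001,"spin": 0,"hand": 1},
  {"dx": 0,"dy": 0,"dz": 0.001,"spin": 0,"hand": 1},
])

```text
time: 25.9
position: [472.7, -106.8, 61.9]
tool_rot: [0.04, 0.703, 0.709, 0.038]
contact_force: [-0.6, -0.4, -0.9]
gripper_width: 58.2
```

```bash
python3 snap.py w24; python3 - <<'E'
from h import *
S=vision.get_image("scene"); cv2.imwrite("pics/sc24.png",cv2.resize(S[290:400,310:440],(780,560),interpolation=cv2.INTER_CUBIC))
E
```

```text
t 25.9 pos [ 472.7 -106.8   61.9] F [-0.6 -0.4 -0.9] w 58.2 jaw 90.5 tilt [ 0.111 -0.002 -0.994]
tool d(m) [ 0.2535  0.1331 -0.0243]
spin (deg) 0.5
yellow 7338 [278.9 -16.5] [165.8 193.3] [ 342.7 -121.8   41. ]
blue 2353 [317.2 269.9] [113.5 115.3] [ 470.4 -105.9   41. ]
dark [ 390   44   91   49 3058] [436.9  69.8] [ 43.6 104. ] [373.1 -46.    6. ]
```

View pics/sc24.png

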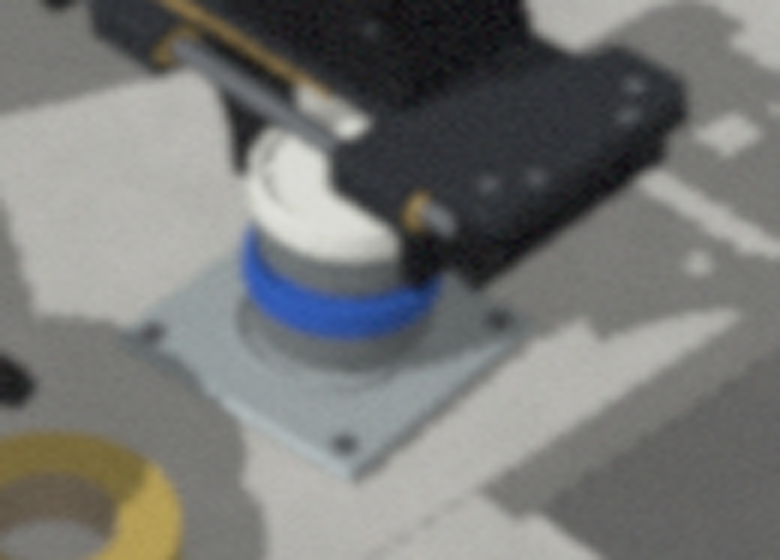

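The scene view shows the white pot level on blue, in the rim. I'll lower the last millimetre until it makes contact, then release.

>>> servo_tool([
  {"dx": 0,"dy": 0,"dz": 0.001,"spin": 0,"hand": 1},
  {"dx": 0,"dy": 0,"dz": 0.001,"spin": 0,"hand": 1},
])

```text
time: 26.25
position: [473.3, -106.7, 61.2]
tool_rot: [0.041, 0.703, 0.709, 0.039]
contact_force: [-3.0, -0.2, 15.5]
gripper_width: 58.2
```

>>> servo_tool([
  {"dx": 0,"dy": 0,"dz": 0,"spin": 0,"hand": 0.2},
  {"dx": 0,"dy": 0,"dz": 0,"spin": 0,"hand": 0},
  {"dx": 0,"dy": 0,"dz": 0,"spin": 0,"hand": 0},
  {"dx": 0,"dy": 0.001,"dz": -0.025,"spin": 0,"hand": 0},
  {"dx": 0,"dy": 0.003,"dz": -0.045,"spin": 0,"hand": 0},
  {"dx": 0.0,"dy": 0.003,"dz": -0.05,"spin": 0,"hand": 0},
  {"dx": 0.055,"dy": 0,"dz": -0.01,"spin": 0,"hand": 0},
  {"dx": 0.06,"dy": 0,"dz": 0,"spin": 0,"hand": 0},
  {"dx": 0.06,"dy": 0,"dz": 0,"spin": 0,"hand": 0},
  {"dx": 0.03,"dy": 0,"dz": 0,"spin": 0,"hand": 0},
  {"dx": 0,"dy": 0,"dz": 0,"spin": 0,"hand": 0},
])

```text
time: 27.62
position: [467.1, 101.8, 195.1]
tool_rot: [0.043, 0.705, 0.707, 0.041]
contact_force: [-0.0, -1.3, -0.4]
gripper_width: 87.1
```

```bash
python3 snap.py w25 1; python3 - <<'E'
from h import *
S=vision.get_image("scene"); cv2.imwrite("pics/sc25.png",cv2.resize(S[170:400,170:480],(800,594),interpolation=cv2.INTER_CUBIC))
cv2.imwrite("pics/top25.png",vision.get_image("top"))
E
```

```text
t 27.68 pos [467.1 100.8 195. ] F [-0.7 -0.4  0.7] w 87.3 jaw 90.1 tilt [ 0.118 -0.004 -0.993]
tool d(m) [0.0473 0.1209 0.1098]
spin (deg) 0.1
red 1001 [517.4 303.6] [53.3 66.4] [579.  296.6  41. ]
yellow 4205 [42.7 38.8] [88.1 95.3] [349.3 -99.4  41. ]
dark [ 156  274   72   55 2223] [184.3 336.5] [ 57.5 141.5] [650.7 -51.6   6. ]
```

View pics/sc25.png

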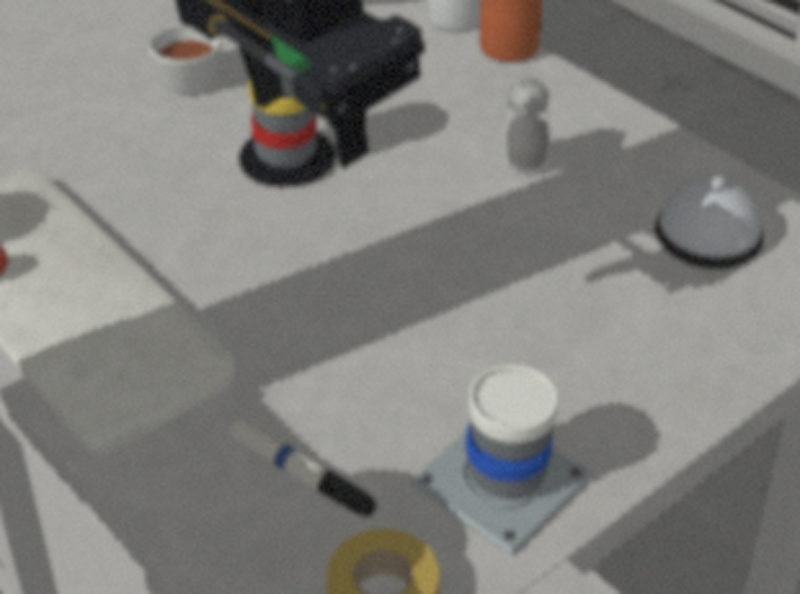

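View pics/w25.png

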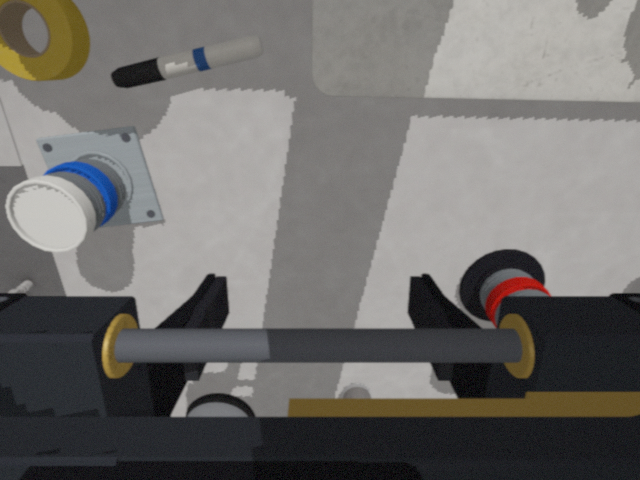

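View pics/top25.png

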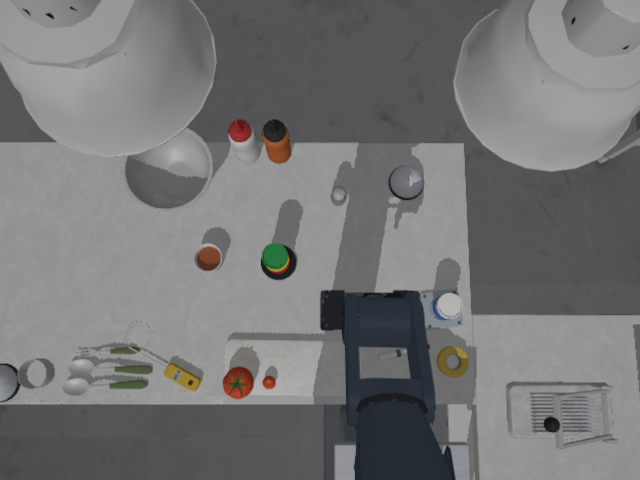

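```bash
python3 - <<'E'
from h import *
m=vision.camera_model("scene"); a=np.linspace(0,6.283,72)
for y in(-107,-110):
  for z in(43,47):
    P=np.array([px("",[468.5+30*np.cos(t),y+30*np.sin(t),z+41],m) for t in a]); print(y,z,P.min(0).round(1),P.max(0).round(1))
a0=cv2.imread("pics/top0.png").astype(int); b=cv2.imread("pics/top25.png").astype(int)
for k,(u,v) in dict(salt=(339,194),dish=(209,258),bell=(406,182)).items():
    print(k,cv2.phaseCorrelate(cv2.cvtColor(a0[v-25:v+25,u-25:u+25].astype(np.uint8),6).astype(np.float32),cv2.cvtColor(b[v-25:v+25,u-25:u+25].astype(np.uint8),6).astype(np.float32)))
E
```

```text
-107 43 [349.4 312. ] [384.2 337.5]
-107 47 [349.5 310.4] [384.4 335.9]
-110 43 [350.6 313. ] [385.5 338.5]
-110 47 [350.7 311.3] [385.6 336.9]
salt ((-0.025337337573539287, 8.781147154465831), 0.05602581481933594)
dish ((-0.21128839088820328, 0.3818375417554769), 0.6294535984039307)
bell ((0.10247959316603783, -0.10547395278394944), 0.6219724575042724)
```

```bash
python3 - <<'E'
from h import *
cv2.imwrite("pics/salt.png",np.hstack([cv2.resize(cv2.imread(f"pics/{n}.png")[165:225,310:370],(380,380)) for n in("top0","top25")]))
E
```

```text
(no output)
```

View pics/salt.png

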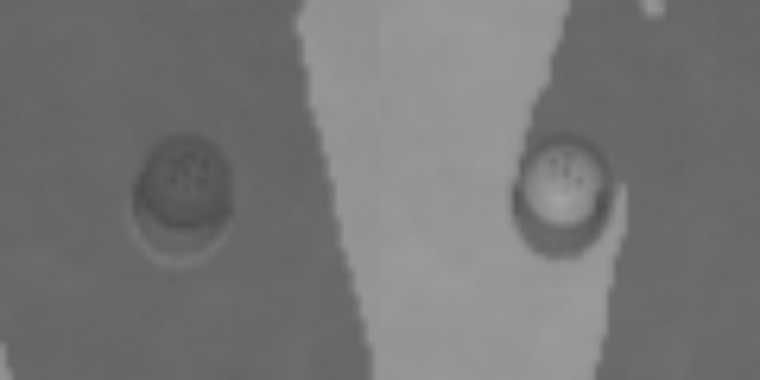

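The salt shaker sits at the same pixels before and after (cap near 186,170 in both crops); only the shadow around it moved. Handing in.

```bash
python3 -c "
from station import close_job
print(close_job())"
```

```text
the job is handed in; nothing more can be done
None
```

All five pots are stacked as asked, and I handed the job in at about 28 s of the 115 s allowed. The round black base holds red, yellow and green from the bottom up, and the square steel base holds blue with white on it. `close_job()` reports no verdict, so what follows is from my own checks.

- **Seating:** Each pot was lowered until it pressed on the floor below with 6 to 16 N, and each touched within about 1 mm of the height a seated pot should have. In the last pictures both stacks stand level, and the gripper is open and clear of them.
- **White pot:** Its lid top in the scene view is at row 312, which fits a seated pot. A pot resting on the rim would show nearer row 310.
- **Bystanders:** The dish and bell shifted by less than half a pixel between the first and last top pictures. The automatic comparison failed on the salt shaker because the shadows changed. A side-by-side zoom shows it in the same place.

Two things disagreed or drifted:
- **Blue pot position:** The cameras differ by up to about 5 mm on where the blue pot sits across its base. It is probably 2 to 3 mm off centre, within the 5 mm play.
- **Tool tilt:** The tool slowly tilted to about 0.12 rad over the job, and the moves allow no correction for that. It changed little between gripping and placing each pot, so the pots stayed upright.

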